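# Turn a returned drive unit over in the clamshell fixture and log it

### The job

Use the clamshell turnover fixture to turn the drive unit over so that its label faces up: close the empty cover fully over the unit, swing the closed pair over to the other side by the carrier's bar until the cover lies flat, then swing the carrier back flat, leaving the unit lying in the cover, fins down. Then press the flat key on the console firmly but not hard (about 6 N) to log it, and let go. Do not touch the unit with the gripper, do not let the leaves slam, and leave the other things on the bench where they are.

Things in the scene. Friction and masses are not known exactly. Their poses are not given: they have to be found in the camera images.
- fixture: Fixed turnover fixture: dark steel base 200 (x) x 300 (y) x 12 mm, origin at the centre of its underside. Two posts at x = +-88 mm (8 mm thick, 66 mm high above the bench) carry one level rod along x, axis 60 mm above the bench. Two aluminium tray leaves, carrier (+y side) and cover, swing on it like the covers of a book; closed on each other, their floors are 52 mm apart.
- hinge_mid (a point): Middle of the hinge rod. x along the rod, y level towards the side where the carrier lies, z up. Each leaf: plate 128 mm along x, 20 to 135 mm from the rod, 6 mm thick; flat, its pocket floor is 26 mm below the rod axis, its back face 32 mm below. A 14 mm high grey rim bounds a pocket 118 (x) x 104 mm (26 to 130 mm from the rod).
- carrier (a joint): Hinge angle (rad) of the carrier, the leaf with the bar that holds the unit: 0 = open, flat on the +y side of hinge_mid (start), 1.57 = standing up, 3.14 = flat, face down, over the -y side. Swings freely (0.25 kg): let go half-way, it falls. Swung over on the closed cover, it pushes the unit and the unit pushes the cover; fully over it reads about 3.16.
- bar_mid (a point): Middle of the carrier's round steel bar, 12 mm diameter, 120 mm long, parallel to the rod, 195 mm from the rod axis, level with the rod when the carrier is flat. Arms 10 mm thick at 56 mm either side join it to the leaf, whose edge is 60 mm away: 90 mm of bar is free to be pinched from above. It rolls in the grip. Lifting the closed pair takes up to 10 N; bring it fully home with a light push down (10 to 20 N).
- cover (a joint): Hinge angle (rad) of the cover, the empty leaf without a bar: 0 = open, flat on the -y side of hinge_mid, 1.57 = standing, 3.14 = flat, face down, over the carrier. Starts standing, 1.2 to 1.75. Stiff hinge (0.7 N m): stays where it is left, needs 6 to 8 N near its free edge. Closed by pushing its plain back face (looks to -y when standing) over and down; on the unit it reads about 3.15.
- cover_edge (a point): Middle of the cover's free edge, on its back face, 135 mm from the rod along the leaf and 32 mm off the plane of the rod. Its axes are the cover's: equal to hinge_mid's when the cover is at 0.
- unit_center (a point): Centre of the loose drive unit, a black plastic housing 110 (x) x 96 (y) x 50 (z) mm, about 0.35 kg, lying in the carrier's pocket 78 mm from the rod. Its z axis points out of the face with six aluminium cooling fins (up at the start); the opposite face carries a blank white label.
- unit: The same drive unit; origin at the centre of its label face, 25 mm below unit_center at the start.
- key: White square membrane key, 56 x 56 mm, on top of the fixed grey console (110 x 130 x 22 mm), which stands left or right of the fixture. It yields 1.6 mm at most against a stiff spring (7 N at full travel) and registers at 4 N.
- key_top (a point): Centre of the key's upper face, 26 mm above the bench. z up.
- tape_roll: Bystander: cardboard-brown tape roll lying flat, 100 mm across, 48 mm high, on the other side of the fixture from the console; origin at the centre of its underside.
- screwdriver: Bystander: black-handled screwdriver lying beyond the fixture.
- carton: Bystander: small closed carton 80 x 140 x 60 mm beyond the fixture; origin at the centre of its underside.
Things that resemble listed ones, but are neither listed nor needed, are in the scene too. There is more than one size of the part that bears key; the job needs the middle-sized. There is more than one size of the unit; the job needs the smaller.

How it is judged:
By the outcome, as a careful person would: the job done as asked, in the order asked, and still so for the second after the job is handed in, with the robot touching nothing.
It also fails if it takes over 72 s, if anything falls off the work surface, if the arm or the gripper's body presses on something with over 40 N, if the wrist force passes 120 N, or if a joint passes its speed limit or range.

### The arm

A 7-joint arm with a two-finger parallel gripper is mounted at the origin on the work surface. World frame = base frame: x ahead of the robot, y to its left, z up, the work surface at z = 0. Lengths are in mm, angles in rad, forces in N, time in s.
With the tool pointing down it reaches from about 350 to 900 mm from the base axis. Payload 19.9 kg.
Tool frame: the origin (TCP) lies on the centre line of the jaws, within the pads' length; the fingertips stand env.nose_length ahead of it and the grasp point (between the pads) lies 11 mm behind it (env.nose_length is the distance from the TCP to the fingertips, in mm); x points along the fingers, z is the direction in which the jaws open and shut, and the axes are right-handed (so a half turn about x gives the same grasp; the last joint's range is limited). The gripper opens to 94 mm and grips with 3 to 60 N. Pads are 16 mm wide; open, the fingers measure 119 mm over their backs; the gripper's body (75 mm by 177 mm) begins 78 mm behind the grasp point.
Start: joints at [-1.161, 0.417, -0.01, 1.614, 0.005, 1.111, -0.053], TCP at [272.853, 562.273, 213.425] pointing down, gripper open.
Joint ranges: [-2.81, 2.81], [-0.39, 2.02], [-1.27, 1.25], [0.06, 2.57], [-1.19, 4.33], [0.19, 2], [-2.82, 2.82]. Speed limits (rad/s): [1.89, 1.89, 2.39, 2.39, 3.01, 3.01, 3.01].

### API

Orientations are given as [roll, pitch, yaw] about the fixed x, y, z axes, in that order (R = Rz(yaw) Ry(pitch) Rx(roll)).
In Python, from cell import env gives the robot as it stands.
- The arm moves only by the tool move_arm, never from a script. Its argument "motion" is a list of rows, each an object with "linear": the shift along the world's x, y, z in m, a list of three; "twist": the turn, a rotation vector about the world's x, y, z in rad, a list of three; "jaw": the opening, from 0 (shut) to 1 (fully open). In form: [{"linear": [tx, ty, tz], "twist": [wx, wy, wz], "jaw": jaw}, ...]. A call has 1 to 20 rows; each row shifts and turns the commanded pose from where the row before left it; what a row does not reach is not made up. A row lasts 1/10 s, in which the tool goes at most 50 mm and 8.59 degrees, less where a joint would pass 70% of its speed; a pose out of reach is approached as far as the arm can. A call is refused whole if a number of a shift passes 0.05 or a number of a turn 0.15, either way. A call with a gripper value outside its range is refused whole. The fingers move at their own pace and stop on an object; "squeeze" is the grip in N (left out, the last holds). Time passes only in rows, so rows that do not move let the fingers close. It gives the time, the measured TCP pose, the force and the opening at its end, in the units of the state.
- env.get_obs(): the state, without advancing time (a new reading comes with each control period).
- env.get_image(name): name is "scene" or "top" or "wrist"; returns the picture (384x512x3 uint8, red, green, blue); there is no depth.
- env.camera_params(name): a dict with "fov_y" (degrees; the focal length in pixels is half the picture's height over the tangent of half this angle, whatever the lens; pixels are square), "cx", "cy" (the principal point, pixels), "k1" (the pictures are not rectified: a ray, as slopes to the right and down, at radius r is drawn at 1 + k1 r^2 times it, then the intrinsics apply), "T" (4x4, takes a point from camera to world coordinates); the wrist camera has in their place "hand_eye" (4x4, takes a point from camera to tool coordinates, whose origin is the TCP and whose axes are the tool frame's). Camera axes: x right, y up, looking along -z (the intrinsics and any distortion apply to the point x, -y, -z); pixel columns grow to the right and rows downward; lengths in mm; the calibration is good to about 2 mm. A picture is of the moment at which its call begins: read the wrist's pose just before it. camera_params takes no time and is no camera call.
- env.job_done(): hands the job in, once; it reports no verdict.
The state is a dict: "t": time; "qpos": joint angles; "joint_velocities": joint speeds; "tau": joint torques, N m; "tcp_pos": TCP position; "tcp_rot": TCP orientation; "wrist_force": force on the tool from outside, world axes, zero at the start; "moment": the same for the moment, N m; "width": finger opening in mm.
Only numpy, scipy, OpenCV 4.12 (cv2) and the standard library are available. Lean on these libraries where they do the work, as an engineer would, in place of code of your own. Each camera call takes 0.05 s, during which the arm holds its last target.

## Working session

There is one attempt and no reset: what is moved stays moved. The work goes in short steps, Python scripts to look and compute and a tool call to move; the robot and the scene stay as the last step left them, time stands still between calls to the robot, and variables do not carry over. Pictures are saved under pics/ and viewed, and the job is handed in when it is done.

Besides the shell and the picture viewer there is one more tool, called after "Call:" as name(argument=value, ...), one argument or row to a line, values as JSON. move_arm: Moves the arm, as the interface text tells. Its arguments: {"type":"object","properties":{"motion":{"type":"array","items":{"type":"object","properties":{"linear":{"type":"array","items":{"type":"number"}},"twist":{"type":"array","items":{"type":"number"}},"jaw":{"type":"number"}}}},"squeeze":{"type":"number"}},"required":["motion"]}

```bash
ls; mkdir -p pics
python3 - <<'E'
from cell import env
import cv2
for n in ("scene","top","wrist"):
    im=env.get_image(n); cv2.imwrite(f"pics/{n}0.png",cv2.resize(im[:,:,::-1],(800,600),interpolation=cv2.INTER_CUBIC))
    print(n,env.camera_params(n))
print(env.get_obs(), env.nose_length)
E
```

```text
pics
scene {'fov_y': 49.23132116625149, 'cx': 260.58015345088256, 'cy': 186.97817892213388, 'k1': 0.016026444483621994, 'T': array([[-6.78108238e-01, -5.21972599e-01,  5.17410691e-01,
         1.14809186e+03],
       [ 7.34862814e-01, -4.93098284e-01,  4.65650863e-01,
         5.00351315e+02],
       [ 1.20773327e-02,  6.95987563e-01,  7.17952262e-01,
         9.20127947e+02],
       [ 0.00000000e+00,  0.00000000e+00,  0.00000000e+00,
         1.00000000e+00]])}
top {'fov_y': 54.734511378451494, 'cx': 253.68889153706192, 'cy': 191.73657907095188, 'k1': -0.11094497144813352, 'T': array([[ 9.35378147e-03,  9.96779561e-01, -7.96430371e-02,
         4.59436211e+02],
       [-9.99758479e-01,  7.73822580e-03, -2.05694946e-02,
        -5.97540934e+01],
       [-1.98869560e-02,  7.98162041e-02,  9.96611199e-01,
         1.10949846e+03],
       [ 0.00000000e+00,  0.00000000e+00,  0.00000000e+00,
         1.00000000e+00]])}
wrist {'fov_y': 71.82822233970441, 'cx': 257.59247547284315, 'cy': 193.75534772478886, 'k1': -0.050413827096704285, 'hand_eye': array([[ 8.07156548e-04,  2.57355016e-01, -9
[... 267 characters left out ...]
0,
         1.00000000e+00]])}
{'t': 0.15, 'qpos': array([-1.16051769,  0.41786621, -0.01029704,  1.61400181,  0.00466875,
        1.11073271, -0.05299653]), 'joint_velocities': array([-0.00232211, -0.00386905, -0.0007504 , -0.00081002,  0.00088372,
        0.00196148,  0.00030762]), 'tau': array([ 1.31991925e-03, -8.51531339e+01,  6.39437065e-01, -4.26147509e+01,
       -4.88367642e-02,  1.70471077e-02,  1.18838157e-04]), 'tcp_pos': array([272.73359861, 562.04069688, 212.96502334]), 'tcp_rot': array([-3.08588001,  1.56981224, -1.96687067]), 'wrist_force': array([ 0.00615741, -0.29194182,  0.24267556]), 'moment': array([-0.02650887,  0.00305061,  0.03362897]), 'width': 94.33621311661693} 8.0
```

View pics/scene0.png

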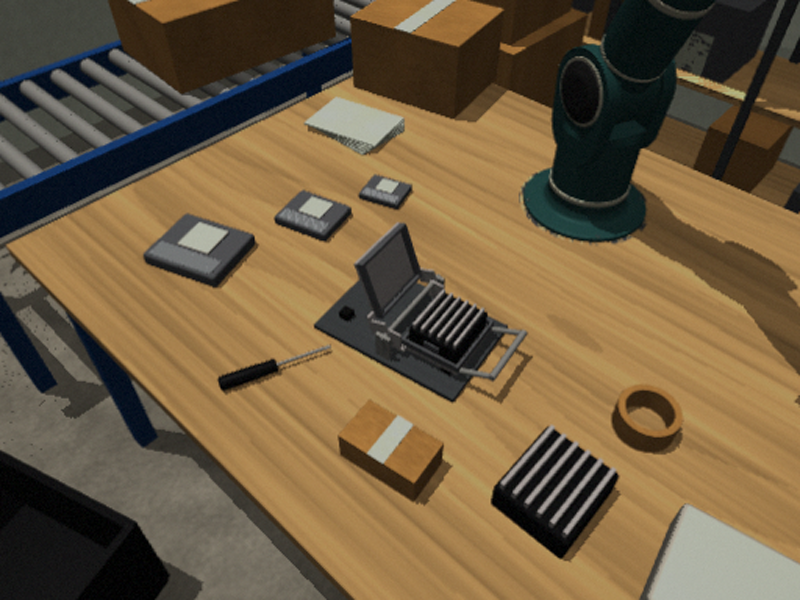

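View pics/top0.png

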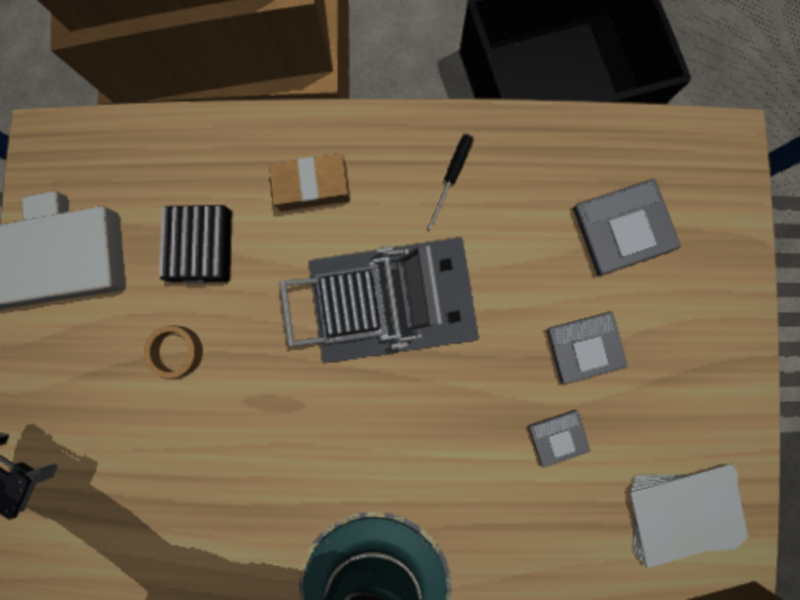

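View pics/wrist0.png

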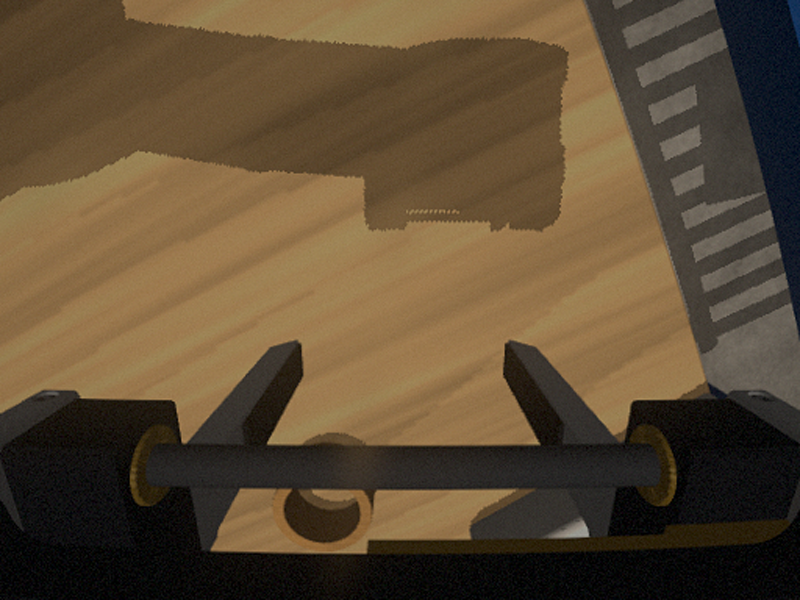

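```bash
cat > h.py <<'E'
import numpy as np, cv2
from cell import env
from scipy.spatial.transform import Rotation as R
def K(p):
    f=192/np.tan(np.radians(p['fov_y'])/2); return f
def proj(p,P,T=None):
    T=p['T'] if T is None else T
    P=np.atleast_2d(P); c=(P-T[:3,3])@T[:3,:3]
    s=np.c_[c[:,0]/-c[:,2],-c[:,1]/-c[:,2]]; r2=(s**2).sum(1,keepdims=True)
    return s*(1+p['k1']*r2)*K(p)+[p['cx'],p['cy']]
def back(p,uv,z,T=None):
    T=p['T'] if T is None else T
    d=(np.atleast_2d(uv)-[p['cx'],p['cy']])/K(p); s=d.copy()
    for _ in range(20): s=d/(1+p['k1']*(s**2).sum(1,keepdims=True))
    ray=np.c_[s[:,0],-s[:,1],-np.ones(len(s))]@T[:3,:3].T
    return T[:3,3]+ray*((z-T[2,3])/ray[:,2])[:,None]
def wristT(p,o):
    T=np.eye(4); T[:3,:3]=R.from_euler('xyz',o['tcp_rot']).as_matrix(); T[:3,3]=o['tcp_pos']
    return T@p['hand_eye']
E
python3 - <<'E'
import cv2
# from saved 800x600 of top/scene -> orig px = /1.5625
for n,(x,y,w,h) in {"top0":(270,225,220,150),"scene0":(300,210,240,200)}.items():
    im=cv2.imread(f"pics/{n}.png")[y:y+h,x:x+w]
    s=800/w if 800/w*h<=600 else 600/h
    cv2.imwrite(f"pics/{n}_fix.png",cv2.resize(im,None,fx=s,fy=s,interpolation=cv2.INTER_CUBIC)); print(n,s)
im=cv2.imread("pics/top0.png")[290:410,520:680]
cv2.imwrite("pics/top0_con.png",cv2.resize(im,None,fx=5,fy=5,interpolation=cv2.INTER_CUBIC))
E
```

```text
top0 3.6363636363636362
scene0 3.0
```

View pics/top0_fix.png

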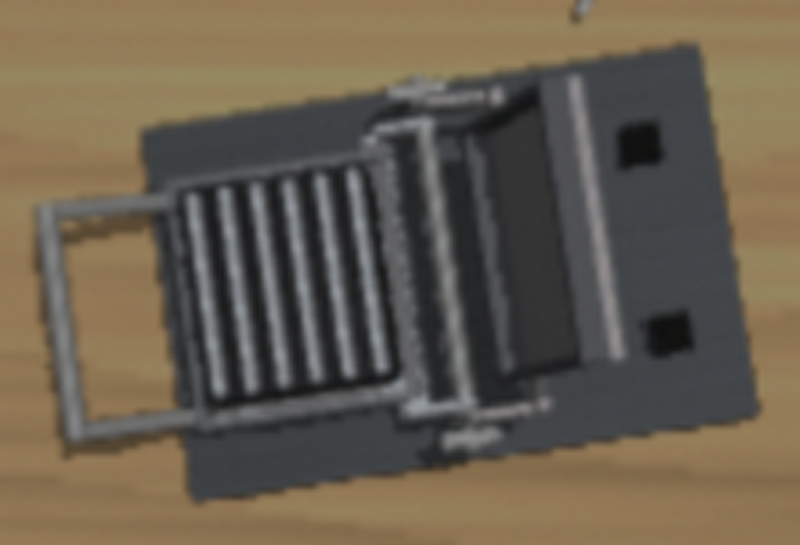

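View pics/scene0_fix.png

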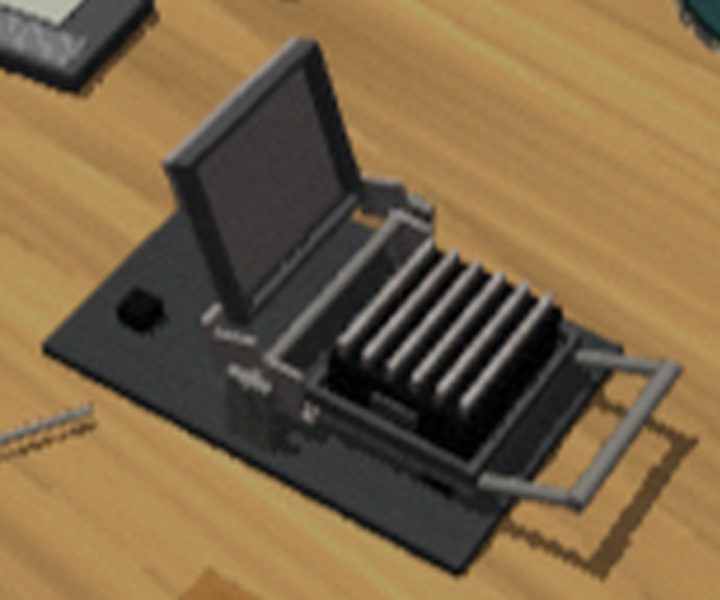

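View pics/top0_con.png

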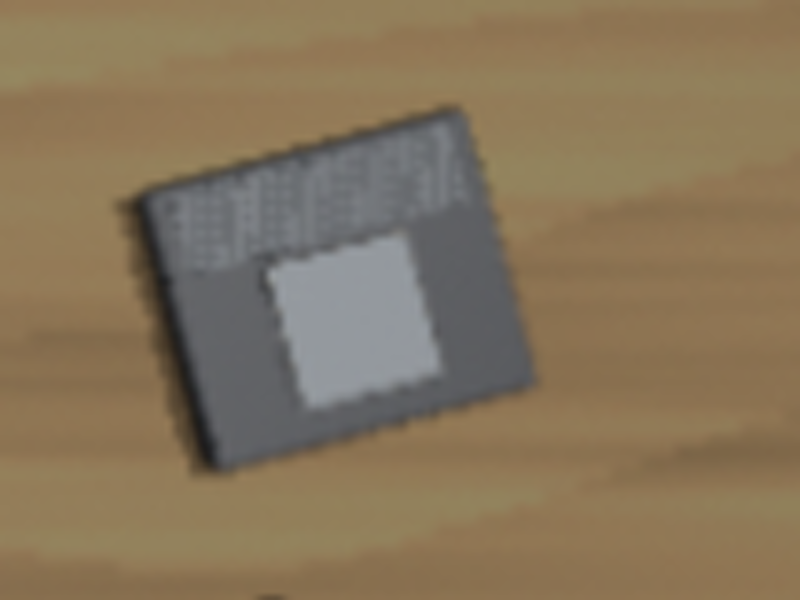

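```bash
cat > fit.py <<'E'
from h import *
from scipy.optimize import least_squares
pt,ps=env.camera_params("top"),env.camera_params("scene")
t=lambda a:(np.array(a)/3.63636+[270,225])/1.5625
s=lambda a:(np.array(a)/3+[300,210])/1.5625
kc=(np.array([(268,265),(407,232),(440,375),(310,408)])/5+[520,290])/1.5625
bc=(np.array([(145,192),(460,107),(535,382),(215,468)])/5+[520,290])/1.5625
k=back(pt,kc,26); b=back(pt,bc,22)
print("key",k.round(1).tolist(),k.mean(0),[np.linalg.norm(k[i]-k[i-1]).round(1) for i in range(4)])
print("console",b.mean(0),[np.linalg.norm(b[i]-b[i-1]).round(1) for i in range(4)])
# fixture, hinge frame: origin at z=60
base=np.array([(100,150,-48),(100,-150,-48),(-100,-150,-48),(-100,150,-48)],float)
top_px=t([(145,130),(700,43),(758,413),(193,500)])
bar=np.array([(60,201,0),(-60,201,0)],float); bar_px=t([(40,205),(72,442)])
sb=np.array([(100,150,-48),(100,-150,-48)],float); sb_px=s([(460,570),(47,347)])
# cover: free edge, leaf coords (x, -r, z): back face z=-32, at angle 0 on -y side
ce=np.array([(64,-135,-32),(-64,-135,-32)],float)
sc_px=s([(168,163),(297,40)])
tc_px=t([(570,75),(618,358)])
def cov(P,a):
    # rotate about x so that leaf at -y rises: -y -> +z
    c,s_=np.cos(-a),np.sin(-a)
    return np.c_[P[:,0],P[:,1]*c-P[:,2]*s_,P[:,1]*s_+P[:,2]*c]
def W(P,v):
    c,s_=np.cos(v[2]),np.sin(v[2])
    return np.c_[v[0]+c*P[:,0]-s_*P[:,1],v[1]+s_*P[:,0]+c*P[:,1],P[:,2]+60]
def res(v):
    return np.concatenate([(proj(pt,W(base,v))-top_px).ravel(),(proj(pt,W(bar,v))-bar_px).ravel(),
     (proj(ps,W(sb,v))-sb_px).ravel(),(proj(ps,W(cov(ce,v[3]),v))-sc_px).ravel(),(proj(pt,W(cov(ce,v[3]),v))-tc_px).ravel()])
if __name__=="__main__":
    r=least_squares(res,[600,-60,0.1,1.4],loss='soft_l1')
    v=r.x; print(v); print(res(v).reshape(-1,2).round(1).tolist())
    print("bar_mid",W(np.array([[0,195.,0]]),v),"edge",W(cov(np.array([[0,-135.,-32]]),v[3]),v))
E
python3 fit.py
```

```text
key [[467.0, -370.3, 26.0], [479.6, -423.7, 26.0], [426.0, -435.7, 26.0], [413.6, -385.9, 26.0]] [ 446.52677621 -403.91378571   26.        ] [np.float64(55.6), np.float64(54.8), np.float64(54.9), np.float64(51.4)]
console [ 458.85959477 -398.97510321   22.        ] [np.float64(106.5), np.float64(125.8), np.float64(107.5), np.float64(127.3)]
[ 5.47826805e+02 -2.99259103e+01  1.62792799e-01  5.59868125e+00]
[[-1.4, -0.5], [-0.3, -0.6], [0.4, 0.3], [-0.4, 0.6], [-1.3, 0.3], [-1.2, -0.0], [-0.2, -1.2], [-1.8, -1.8], [-0.8, 53.0], [-4.2, 53.1], [2.0, 11.8], [0.0, 2.1]]
bar_mid [[516.22223714 162.4958953   60.        ]] edge [[ 561.49872664 -113.16627407  -50.15044442]]
```

```bash
cat > f2.py <<'E'
from fit import *
for a0 in (1.2,1.5,1.8):
    r=least_squares(res,[548,-30,0.16,a0])
    v=r.x; print(v,r.cost)
print(res(v).reshape(-1,2).round(1).tolist())
print("bar_mid",W(np.array([[0,195.,0]]),v),"edge",W(cov(np.array([[0,-135.,-32]]),v[3]),v))
im=cv2.cvtColor(env.get_image("top"),cv2.COLOR_RGB2BGR);im2=cv2.cvtColor(env.get_image("scene"),cv2.COLOR_RGB2BGR)
im=cv2.resize(im,None,fx=6,fy=6);im2=cv2.resize(im2,None,fx=6,fy=6)
cb=cov(np.array([(64,-135,-32),(-64,-135,-32),(-64,-20,-32),(64,-20,-32),(64,-135,-12),(-64,-135,-12)],float),v[3])
for p,i in((pt,im),(ps,im2)):
    for P,c in((base,(0,255,0)),(bar,(255,0,0)),(cb,(0,0,255))):
        for q in proj(p,W(P,v)): cv2.circle(i,tuple(int(x) for x in q*6+2.5),4,c,-1)
def crop(i,name,px):
    x,y=(px*6).astype(int); cv2.imwrite(name,i[y-300:y+300,x-400:x+400])
crop(im,"pics/fit_top.png",np.array([240,193])); crop(im2,"pics/fit_sc.png",np.array([265,200]))
E
python3 f2.py
```

```text
key [[467.0, -370.3, 26.0], [479.6, -423.7, 26.0], [426.0, -435.7, 26.0], [413.6, -385.9, 26.0]] [ 446.52677621 -403.91378571   26.        ] [np.float64(55.6), np.float64(54.8), np.float64(54.9), np.float64(51.4)]
console [ 458.85959477 -398.97510321   22.        ] [np.float64(106.5), np.float64(125.8), np.float64(107.5), np.float64(127.3)]
[ 5.48167878e+02 -2.98070785e+01  1.64450045e-01  1.27218058e+00] 10.24285808305445
[ 5.48167879e+02 -2.98070798e+01  1.64450048e-01  1.27218061e+00] 10.242858083054928
[ 5.48167880e+02 -2.98070827e+01  1.64450053e-01  1.27218069e+00] 10.24285808307486
[[-1.5, -0.5], [-0.5, -0.8], [0.4, 0.1], [-0.4, 0.5], [-1.4, 0.3], [-1.2, -0.0], [-0.1, -1.1], [-1.9, -1.7], [-0.6, -1.3], [-0.4, -1.6], [-0.1, -0.3], [-0.5, -0.3]]
bar_mid [[516.24446318 162.5620819   60.        ]] edge [[559.67675877 -99.15910383 179.61121546]]
```

View pics/fit_top.png

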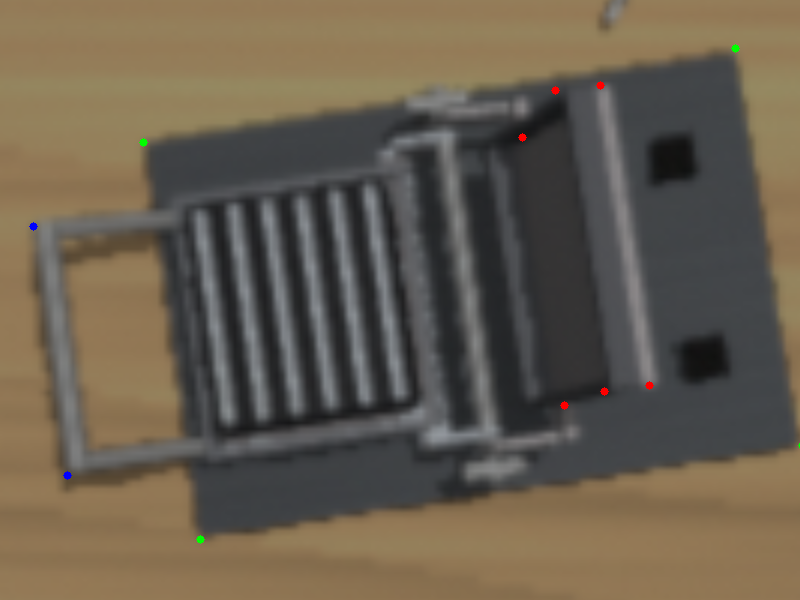

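View pics/fit_sc.png

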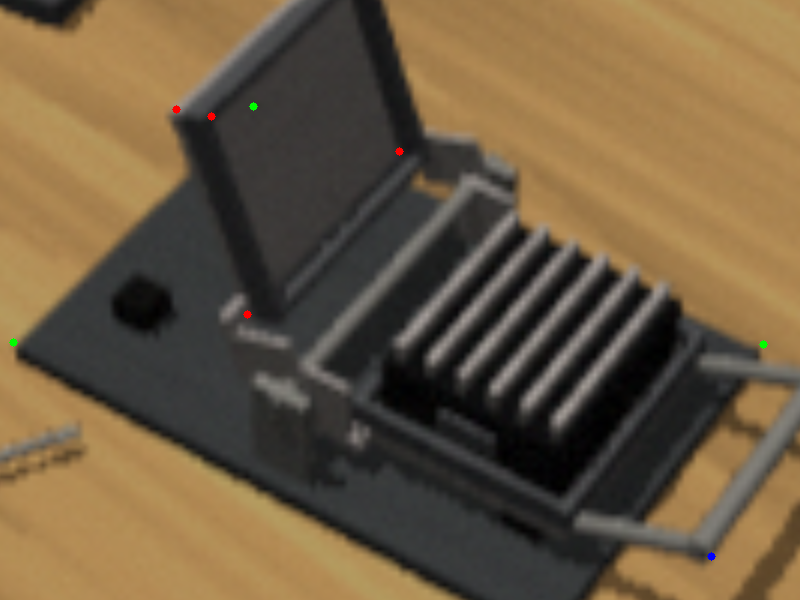

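Run:
```python
from h import *
o=env.get_obs(); M=R.from_euler('xyz',o['tcp_rot']); print(M.as_matrix().round(3), o['t'])
a=0.163; y=np.array([-np.sin(a),np.cos(a),0])
for s in(1,-1):
    x=np.array([0,0,-1.]);z=s*y;T=np.c_[x,np.cross(z,x),z]
    print(s,(R.from_matrix(T)*M.inv()).as_rotvec())
# hinge-frame unit vectors
print(np.cos(a),np.sin(a))
```

```text
[[-0.    -0.9    0.437]
 [-0.001  0.437  0.9  ]
 [-1.    -0.    -0.001]] 0.25
1 [ 6.25482436e-04 -5.62657638e-05  6.14713398e-01]
-1 [-7.34148752e-05 -8.16121774e-04 -2.52687913e+00]
0.9867448869532726 0.16227916709046
```

Call:
move_arm(
  motion=[
    {"linear":[0.01,-0.028,0.018],"twist":[0,0,0.0307],"jaw":0},
    {"linear":[0.015,-0.0365,0.012],"twist":[0,0,0.0307],"jaw":0},
    {"linear":[0.015,-0.0365,0.012],"twist":[0,0,0.0307],"jaw":0},
    {"linear":[0.015,-0.0365,0.012],"twist":[0,0,0.0307],"jaw":0},
    {"linear":[0.015,-0.0365,0.012],"twist":[0,0,0.0307],"jaw":0},
    {"linear":[0.015,-0.0365,0.012],"twist":[0,0,0.0307],"jaw":0},
    {"linear":[0.015,-0.0365,0.009],"twist":[0,0,0.0307],"jaw":0},
    {"linear":[0.015,-0.0365,0],"twist":[0,0,0.0307],"jaw":0},
    {"linear":[0.015,-0.0365,0],"twist":[0,0,0.0307],"jaw":0},
    {"linear":[0.015,-0.0365,0],"twist":[0,0,0.0307],"jaw":0},
    {"linear":[0.015,-0.0365,0],"twist":[0,0,0.0307],"jaw":0},
    {"linear":[0.015,-0.0365,0],"twist":[0,0,0.0307],"jaw":0},
    {"linear":[0.015,-0.0365,0],"twist":[0,0,0.0307],"jaw":0},
    {"linear":[0.015,-0.0365,0],"twist":[0,0,0.0307],"jaw":0},
    {"linear":[0.015,-0.0365,0],"twist":[0,0,0.0307],"jaw":0},
    {"linear":[0.015,-0.0365,0],"twist":[0,0,0.0307],"jaw":0},
    {"linear":[0.015,-0.0365,0],"twist":[0,0,0.0307],"jaw":0},
    {"linear":[0.015,-0.0365,0],"twist":[0,0,0.0307],"jaw":0},
    {"linear":[0.015,-0.0365,0],"twist":[0,0,0.0307],"jaw":0},
    {"linear":[0.013,-0.038,0],"twist":[0,0,0.0307],"jaw":0},
  ],
)

```text
t: 2.25
tcp_pos: [566.4, -161.9, 300.3]
tcp_rot: [-1.667, 1.571, 0.069]
wrist_force: [0.3, 1.4, 1.2]
width: 0.1
```

Call:
move_arm(
  motion=[
    {"linear":[0.002,-0.003,-0.03],"twist":[0,0,0],"jaw":0},
    {"linear":[0,0,-0.04],"twist":[0,0,0],"jaw":0},
    {"linear":[0,0,-0.04],"twist":[0,0,0],"jaw":0},
    {"linear":[0,0,-0.03],"twist":[0,0,0],"jaw":0},
    {"linear":[0,0,0],"twist":[0,0,0],"jaw":0},
  ],
)

```text
t: 2.75
tcp_pos: [565.9, -163.1, 157.0]
tcp_rot: [1.278, 1.565, 3.011]
wrist_force: [-0.0, -0.2, 0.5]
width: 0.4
```

```bash
cat > look.py <<'E'
from h import *
import sys
o=env.get_obs(); print(o['t'],o['tcp_pos'].round(1),o['wrist_force'].round(1),o['qpos'].round(2),R.from_euler('xyz',o['tcp_rot']).as_matrix().round(3).tolist())
for a in sys.argv[2:]:
    n,*c=a.split(':'); im=env.get_image(n)[:,:,::-1]
    if c:
        x,y,w,h=map(int,c[0].split(',')); im=im[y:y+h,x:x+w]
    s=min(800/im.shape[1],600/im.shape[0]); cv2.imwrite(f"pics/{sys.argv[1]}_{n}.png",cv2.resize(im,None,fx=s,fy=s,interpolation=cv2.INTER_CUBIC))
E
python3 look.py a scene:130,80,280,210 top:130,110,240,180
```

```text
2.75 [ 565.9 -163.1  157. ] [-0.  -0.2  0.5] [-0.13  0.45  0.46  1.77 -0.23  0.99  2.16] [[-0.006, -0.987, -0.162], [0.001, -0.162, 0.987], [-1.0, 0.006, 0.002]]
```

View pics/a_scene.png

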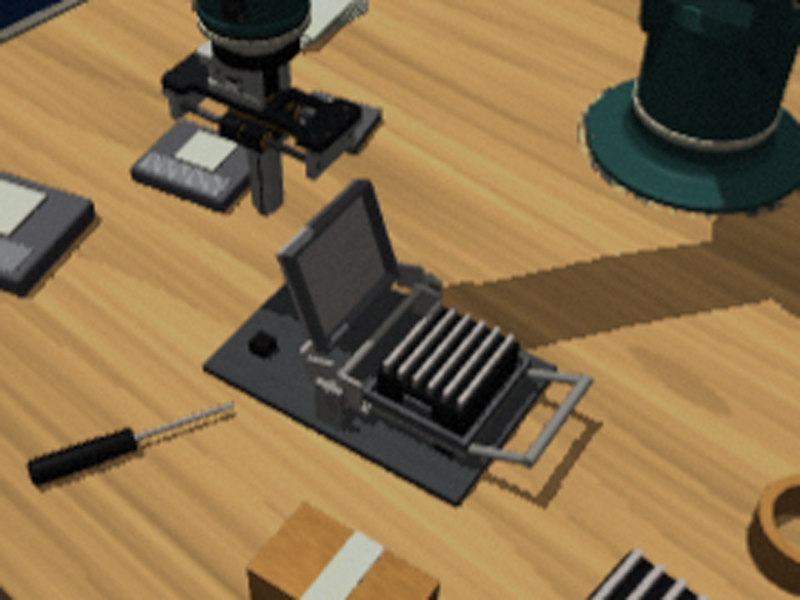

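View pics/a_top.png

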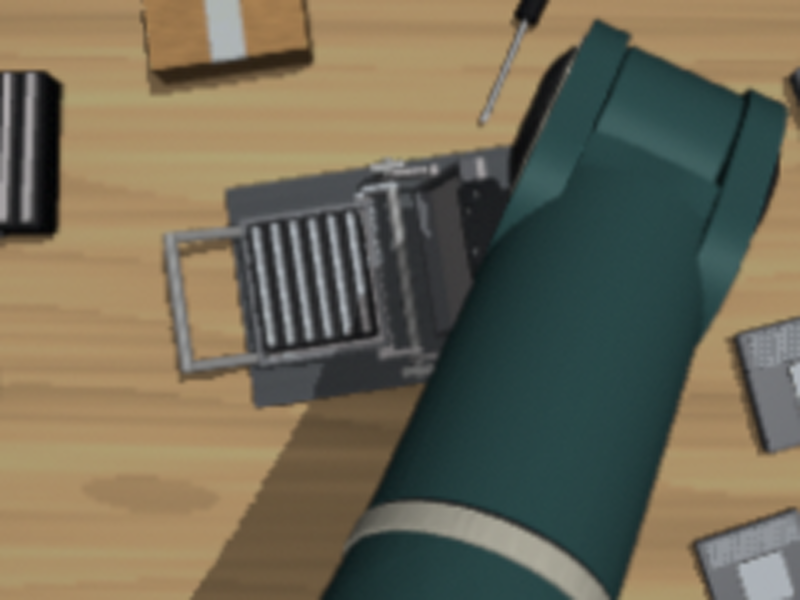

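```bash
cat > path.py <<'E'
import numpy as np
H=np.array([548.2,-29.8,60]); yaw=0.163
def w(x,y,z): return H+np.array([np.cos(yaw)*x-np.sin(yaw)*y,np.sin(yaw)*x+np.cos(yaw)*y,z])
def tipcenter(a,r=112): 
    y=-r*np.cos(a)-32*np.sin(a); z=r*np.sin(a)-32*np.cos(a); return y-12.5, z
E
python3 - <<'E'
from path import *
from h import env
P=[env.get_obs()['tcp_pos']]
y,z=tipcenter(1.27)
P.append(w(0,-118,80))
for a in np.linspace(1.4,3.1,18):
    if a<1.57:
        y=-135*np.cos(a)-32*np.sin(a)-12.5; z=85
    else: y,z=tipcenter(a); 
    P.append(w(0,y,z+8))
P=np.array(P); print(P.round(0)); print((np.diff(P,axis=0)/1000).round(3).tolist())
E
```

```text
[[ 568. -164.  161.]
 [ 567. -146.  140.]
 [ 559.  -96.  153.]
 [ 557.  -83.  153.]
 [ 555.  -70.  181.]
 [ 553.  -59.  183.]
 [ 551.  -48.  184.]
 [ 549.  -36.  184.]
 [ 547.  -25.  183.]
 [ 546.  -14.  181.]
 [ 544.   -3.  177.]
 [ 542.    8.  173.]
 [ 540.   18.  167.]
 [ 539.   28.  161.]
 [ 537.   36.  153.]
 [ 536.   44.  145.]
 [ 535.   51.  136.]
 [ 534.   58.  126.]
 [ 533.   63.  115.]
 [ 532.   67.  105.]]
[[-0.001, 0.018, -0.021], [-0.008, 0.05, 0.013], [-0.002, 0.013, 0.0], [-0.002, 0.013, 0.028], [-0.002, 0.011, 0.002], [-0.002, 0.011, 0.001], [-0.002, 0.011, -0.0], [-0.002, 0.011, -0.001], [-0.002, 0.011, -0.002], [-0.002, 0.011, -0.003], [-0.002, 0.011, -0.005], [-0.002, 0.01, -0.006], [-0.002, 0.009, -0.007], [-0.001, 0.009, -0.008], [-0.001, 0.008, -0.008], [-0.001, 0.007, -0.009], [-0.001, 0.006, -0.01], [-0.001, 0.005, -0.01], [-0.001, 0.004, -0.011]]
```

Call:
move_arm(
  motion=[
    {"linear":[-0.004,0.03,0],"twist":[0,0,0],"jaw":0},
    {"linear":[-0.003,0.02,0],"twist":[0,0,0],"jaw":0},
    {"linear":[-0.002,0.015,0],"twist":[0,0,0],"jaw":0},
    {"linear":[-0.002,0.014,0.002],"twist":[0,0,0],"jaw":0},
    {"linear":[-0.002,0.014,0.005],"twist":[0,0,0],"jaw":0},
    {"linear":[-0.002,0.011,0.006],"twist":[0,0,0],"jaw":0},
    {"linear":[-0.002,0.011,0.005],"twist":[0,0,0],"jaw":0},
    {"linear":[-0.002,0.011,0.003],"twist":[0,0,0],"jaw":0},
    {"linear":[-0.002,0.011,0],"twist":[0,0,0],"jaw":0},
  ],
)

```text
t: 3.75
tcp_pos: [547.9, -27.3, 183.9]
tcp_rot: [-1.938, 1.567, -0.206]
wrist_force: [1.9, -5.1, -2.1]
width: 0.6
```

```bash
python3 look.py b scene:130,80,280,210
```

```text
3.75 [547.9 -27.3 183.9] [ 1.9 -5.1 -2.1] [-0.37  0.33  0.44  1.85 -0.17  0.99  1.88] [[0.004, -0.987, -0.161], [-0.001, -0.161, 0.987], [-1.0, -0.003, -0.001]]
```

View pics/b_scene.png

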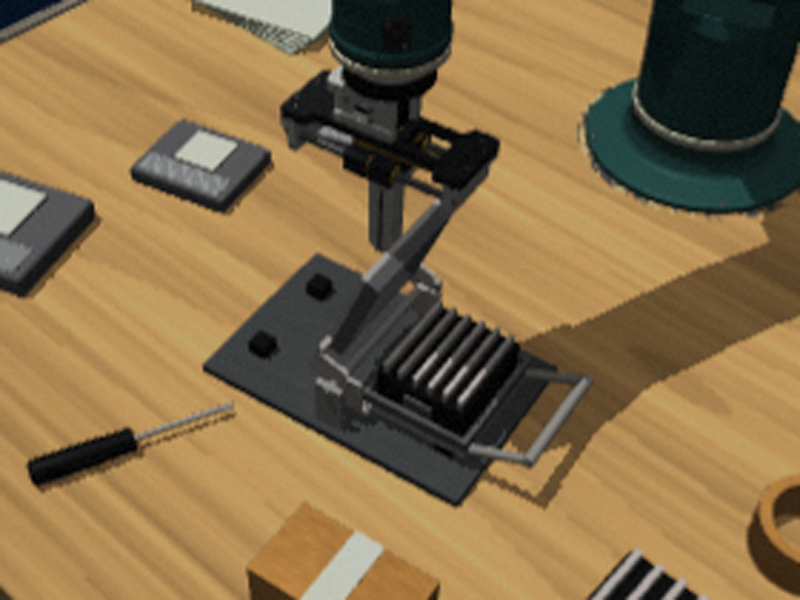

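Call:
move_arm(
  motion=[
    {"linear":[-0.002,0.012,-0.002],"twist":[0,0,0],"jaw":0},
    {"linear":[-0.002,0.011,-0.004],"twist":[0,0,0],"jaw":0},
    {"linear":[-0.002,0.011,-0.005],"twist":[0,0,0],"jaw":0},
    {"linear":[-0.002,0.01,-0.006],"twist":[0,0,0],"jaw":0},
    {"linear":[-0.002,0.01,-0.007],"twist":[0,0,0],"jaw":0},
    {"linear":[-0.001,0.009,-0.008],"twist":[0,0,0],"jaw":0},
    {"linear":[-0.001,0.008,-0.008],"twist":[0,0,0],"jaw":0},
    {"linear":[-0.001,0.007,-0.009],"twist":[0,0,0],"jaw":0},
    {"linear":[-0.001,0.006,-0.01],"twist":[0,0,0],"jaw":0},
    {"linear":[-0.001,0.005,-0.01],"twist":[0,0,0],"jaw":0},
    {"linear":[-0.001,0.004,-0.005],"twist":[0,0,0],"jaw":0},
    {"linear":[-0.001,0.004,-0.004],"twist":[0,0,0],"jaw":0},
  ],
)

```text
t: 5.0
tcp_pos: [531.0, 70.0, 104.6]
tcp_rot: [-1.71, 1.568, 0.022]
wrist_force: [2.7, -3.2, 4.3]
width: 0.3
```

```bash
python3 look.py c scene:130,80,280,210
```

```text
5.0 [531.   70.  104.6] [ 2.7 -3.2  4.3] [-0.5   0.41  0.38  1.94 -0.21  0.82  1.73] [[0.002, -0.987, -0.161], [0.0, -0.161, 0.987], [-1.0, -0.002, -0.0]]
```

View pics/c_scene.png

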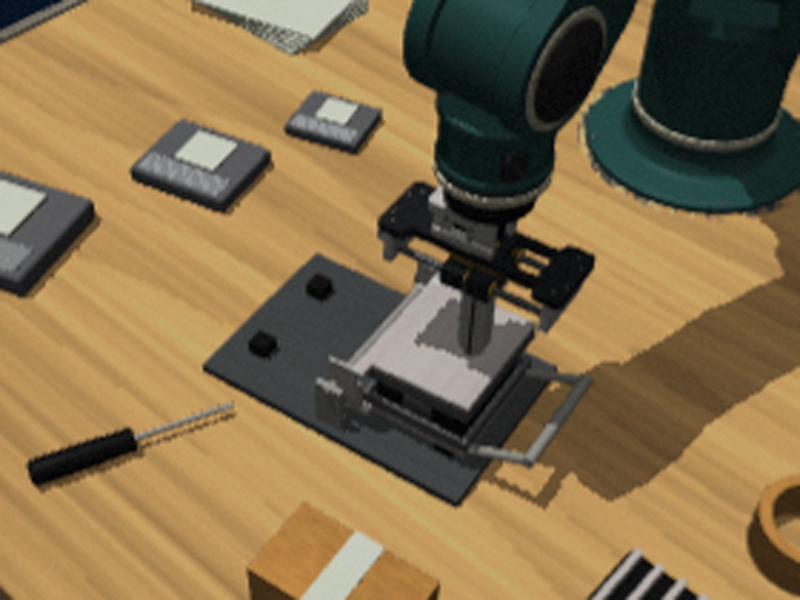

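Cover is nearly shut (tip at about 97 mm, closed face ≈ 92). Press down gently.

Call:
move_arm(
  motion=[
    {"linear":[0,0,-0.003],"twist":[0,0,0],"jaw":0},
    {"linear":[0,0,-0.003],"twist":[0,0,0],"jaw":0},
    {"linear":[0,0,-0.002],"twist":[0,0,0],"jaw":0},
    {"linear":[0,0,0],"twist":[0,0,0],"jaw":0},
  ],
)

```text
t: 5.45
tcp_pos: [530.6, 71.5, 98.0]
tcp_rot: [-0.638, 1.568, 1.096]
wrist_force: [-13.5, 5.9, 43.7]
width: 0.4
```

Call:
move_arm(
  motion=[
    {"linear":[0,0,0.005],"twist":[0,0,0],"jaw":0},
    {"linear":[0,0,0.03],"twist":[0,0,0],"jaw":0},
    {"linear":[0,0.005,0.04],"twist":[0,0,0],"jaw":0},
    {"linear":[-0.002,0.025,0.03],"twist":[0,0,0],"jaw":0.5},
    {"linear":[-0.005,0.03,0],"twist":[0,0,0],"jaw":0.5},
    {"linear":[-0.006,0.03,0],"twist":[0,0,0],"jaw":0.5},
    {"linear":[0,0,0],"twist":[0,0,0],"jaw":0.5},
    {"linear":[0,0,0],"twist":[0,0,0],"jaw":0.5},
  ],
)

```text
t: 6.25
tcp_pos: [516.6, 160.4, 200.6]
tcp_rot: [1.776, 1.57, -2.773]
wrist_force: [0.8, -0.8, -1.3]
width: 36.5
```

```bash
python3 look.py d wrist scene:130,80,280,210
python3 - <<'E'
from h import *
p=env.camera_params('wrist');T=wristT(p,env.get_obs())
from path import w
for q in [(0,195,0),(45,195,0),(-45,195,0)]: print(w(*q).round(1),proj(p,w(*q),T)*1.5625)
E
```

```text
6.25 [516.6 160.4 200.6] [ 0.8 -0.8 -1.3] [-0.67  0.29  0.38  1.85 -0.12  1.02  1.49] [[-0.0, -0.987, -0.162], [-0.0, -0.162, 0.987], [-1.0, 0.0, -0.0]]
[516.6 162.6  60. ] [[408.68562666 293.39735128]]
[561.  169.9  60. ] [[408.61232572 347.85974123]]
[472.2 155.3  60. ] [[408.75229045 234.92931494]]
```

View pics/d_wrist.png

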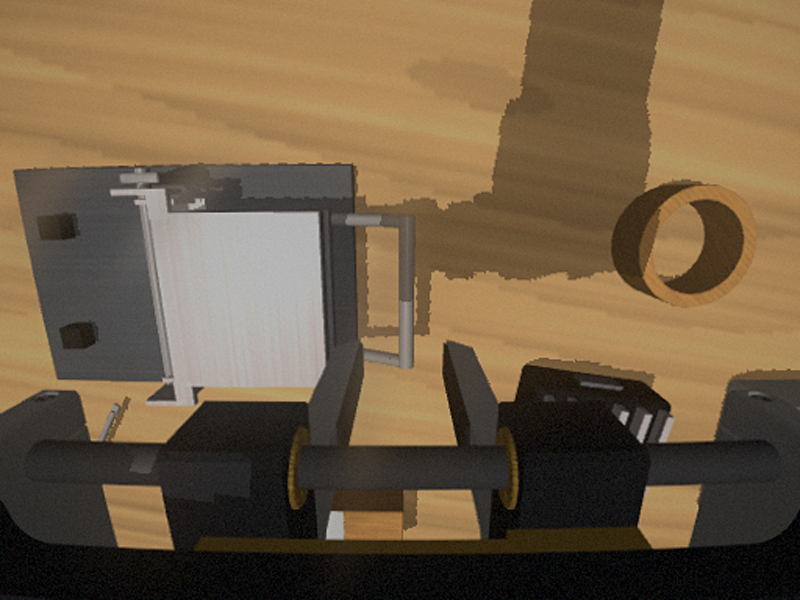

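View pics/d_scene.png

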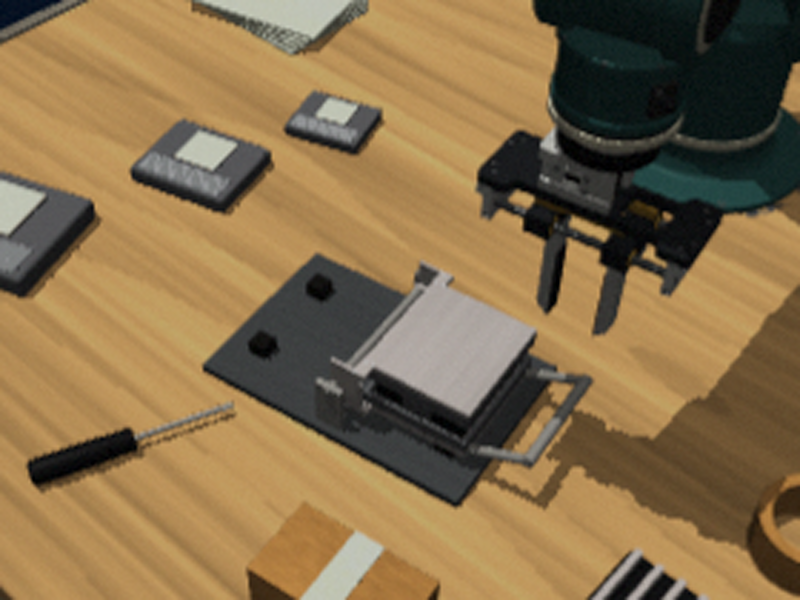

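Call:
move_arm(
  motion=[
    {"linear":[0,0.001,-0.04],"twist":[0,0,0],"jaw":0.5},
    {"linear":[0,0,-0.04],"twist":[0,0,0],"jaw":0.5},
    {"linear":[0,0,-0.04],"twist":[0,0,0],"jaw":0.5},
    {"linear":[0,0,-0.022],"twist":[0,0,0],"jaw":0.5},
    {"linear":[0,0,-0.009],"twist":[0,0,0],"jaw":0.5},
    {"linear":[0,0,0],"twist":[0,0,0],"jaw":0.0},
    {"linear":[0,0,0],"twist":[0,0,0],"jaw":0.0},
    {"linear":[0,0,0],"twist":[0,0,0],"jaw":0.0},
    {"linear":[0,0,0],"twist":[0,0,0],"jaw":0.0},
    {"linear":[0,0,0],"twist":[0,0,0],"jaw":0.0},
    {"linear":[0,0,0],"twist":[0,0,0],"jaw":0.0},
  ],
  squeeze=30,
)

```text
t: 7.45
tcp_pos: [517.1, 163.0, 50.2]
tcp_rot: [-0.633, 1.569, 1.101]
wrist_force: [-2.7, 7.6, 4.5]
width: 11.2
```

```bash
python3 look.py e scene:200,110,200,150
python3 - <<'E'
from path import *
p=[]
H2=H+[0,0,0]
for a in np.linspace(0,np.pi,46):
    p.append(w(0,195*np.cos(a),195*np.sin(a)))
p=np.array(p); d=np.diff(p,axis=0)/1000
for i,r in enumerate(d): print(i,r.round(4).tolist())
E
```

```text
7.45 [517.1 163.   50.2] [-2.7  7.6  4.5] [-0.61  0.51  0.31  1.95 -0.23  0.71  1.58] [[0.001, -0.987, -0.163], [0.002, -0.163, 0.987], [-1.0, -0.001, 0.002]]
0 [0.0001, -0.0005, 0.0136]
1 [0.0002, -0.0014, 0.0135]
2 [0.0004, -0.0023, 0.0134]
3 [0.0005, -0.0032, 0.0132]
4 [0.0007, -0.0042, 0.0129]
5 [0.0008, -0.005, 0.0126]
6 [0.001, -0.0059, 0.0122]
7 [0.0011, -0.0067, 0.0118]
8 [0.0012, -0.0075, 0.0113]
9 [0.0014, -0.0083, 0.0107]
10 [0.0015, -0.009, 0.0101]
11 [0.0016, -0.0097, 0.0095]
12 [0.0017, -0.0103, 0.0087]
13 [0.0018, -0.0109, 0.008]
14 [0.0019, -0.0114, 0.0072]
15 [0.002, -0.0119, 0.0064]
16 [0.002, -0.0123, 0.0055]
17 [0.0021, -0.0126, 0.0047]
18 [0.0021, -0.0129, 0.0038]
19 [0.0022, -0.0131, 0.0028]
20 [0.0022, -0.0133, 0.0019]
21 [0.0022, -0.0134, 0.0009]
22 [0.0022, -0.0134, 0.0]
23 [0.0022, -0.0134, -0.0009]
24 [0.0022, -0.0133, -0.0019]
25 [0.0022, -0.0131, -0.0028]
26 [0.0021, -0.0129, -0.0038]
27 [0.0021, -0.0126, -0.0047]
28 [0.002, -0.0123, -0.0055]
29 [0.002, -0.0119, -0.0064]
30 [0.0019, -0.0114, -0.0072]
31 [0.0018, -0.0109, -0.008]
32 [0.0017, -0.0103, -0.0087]
33 [0.0016, -0.0097, -0.0095]
34 [0.0015, -0.009, -0.0101]
35 [0.0014, -0.0083, -0.0107]
36 [0.0012, -0.0075, -0.0113]
37 [0.0011, -0.0067, -0.0118]
38 [0.001, -0.0059, -0.0122]
39 [0.0008, -0.005, -0.0126]
40 [0.0007, -0.0042, -0.0129]
41 [0.0005, -0.0032, -0.0132]
42 [0.0004, -0.0023, -0.0134]
43 [0.0002, -0.0014, -0.0135]
44 [0.0001, -0.0005, -0.0136]
```

View pics/e_scene.png

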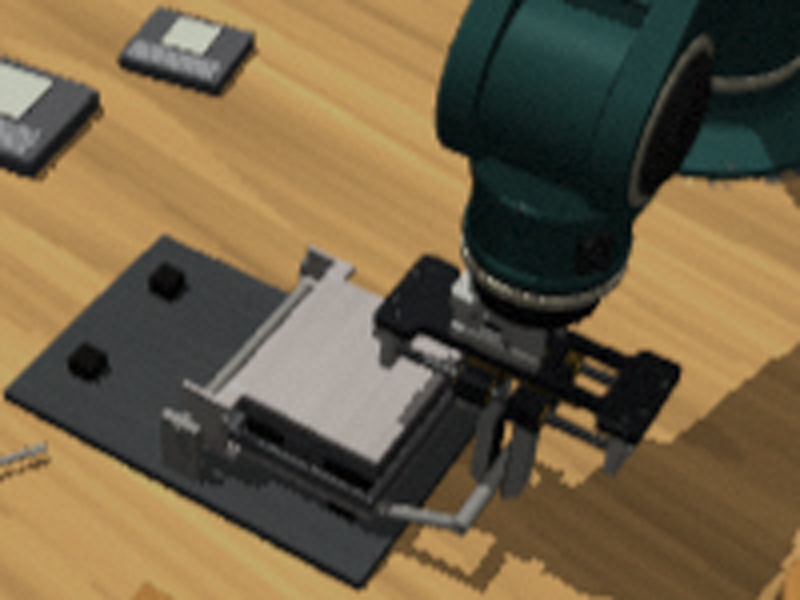

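Call:
move_arm(
  motion=[
    {"linear":[0.0002,0.001,0.0136],"twist":[0,0,0],"jaw":0},
    {"linear":[0.0002,-0.0014,0.0135],"twist":[0,0,0],"jaw":0},
    {"linear":[0.0004,-0.0023,0.0134],"twist":[0,0,0],"jaw":0},
    {"linear":[0.0005,-0.0032,0.0132],"twist":[0,0,0],"jaw":0},
    {"linear":[0.0007,-0.0042,0.0129],"twist":[0,0,0],"jaw":0},
    {"linear":[0.0008,-0.005,0.0126],"twist":[0,0,0],"jaw":0},
    {"linear":[0.001,-0.0059,0.0122],"twist":[0,0,0],"jaw":0},
    {"linear":[0.0011,-0.0067,0.0118],"twist":[0,0,0],"jaw":0},
  ],
  squeeze=40,
)

```text
t: 8.3
tcp_pos: [521.5, 135.1, 154.2]
tcp_rot: [-0.286, 1.568, 1.448]
wrist_force: [-1.1, 12.0, -3.0]
width: 10.8
```

```bash
python3 look.py f scene:200,80,200,150
```

```text
8.3 [521.5 135.1 154.2] [-1.1 12.  -3. ] [-0.62  0.35  0.37  1.9  -0.16  0.92  1.57] [[0.0, -0.987, -0.163], [0.003, -0.163, 0.987], [-1.0, -0.001, 0.002]]
```

View pics/f_scene.png

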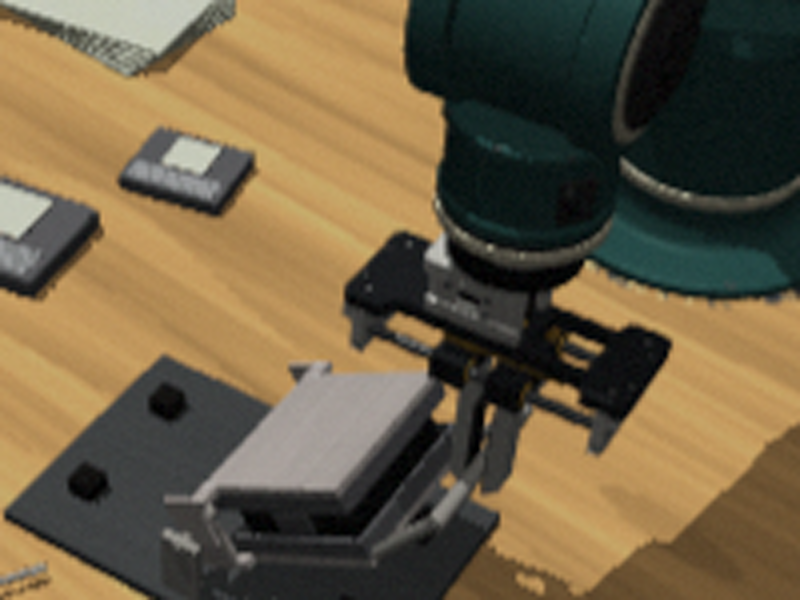

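Call:
move_arm(
  motion=[
    {"linear":[0.0012,-0.0075,0.0113],"twist":[0,0,0],"jaw":0},
    {"linear":[0.0014,-0.0083,0.0107],"twist":[0,0,0],"jaw":0},
    {"linear":[0.0015,-0.009,0.0101],"twist":[0,0,0],"jaw":0},
    {"linear":[0.0016,-0.0097,0.0095],"twist":[0,0,0],"jaw":0},
    {"linear":[0.0017,-0.0103,0.0087],"twist":[0,0,0],"jaw":0},
    {"linear":[0.0018,-0.0109,0.008],"twist":[0,0,0],"jaw":0},
    {"linear":[0.0019,-0.0114,0.0072],"twist":[0,0,0],"jaw":0},
    {"linear":[0.002,-0.0119,0.0064],"twist":[0,0,0],"jaw":0},
    {"linear":[0.002,-0.0123,0.0055],"twist":[0,0,0],"jaw":0},
    {"linear":[0.0021,-0.0126,0.0047],"twist":[0,0,0],"jaw":0},
    {"linear":[0.0021,-0.0129,0.0038],"twist":[0,0,0],"jaw":0},
    {"linear":[0.0022,-0.0131,0.0028],"twist":[0,0,0],"jaw":0},
  ],
)

```text
t: 9.55
tcp_pos: [543.5, 4.8, 244.5]
tcp_rot: [-0.763, 1.567, 0.971]
wrist_force: [-7.3, 8.3, 19.7]
width: 11.1
```

```bash
python3 look.py g scene:180,60,200,150
```

```text
9.55 [543.5   4.8 244.5] [-7.3  8.3 19.7] [-0.45  0.26  0.46  1.8  -0.13  1.11  1.79] [[0.002, -0.987, -0.163], [0.003, -0.163, 0.987], [-1.0, -0.003, 0.003]]
```

View pics/g_scene.png

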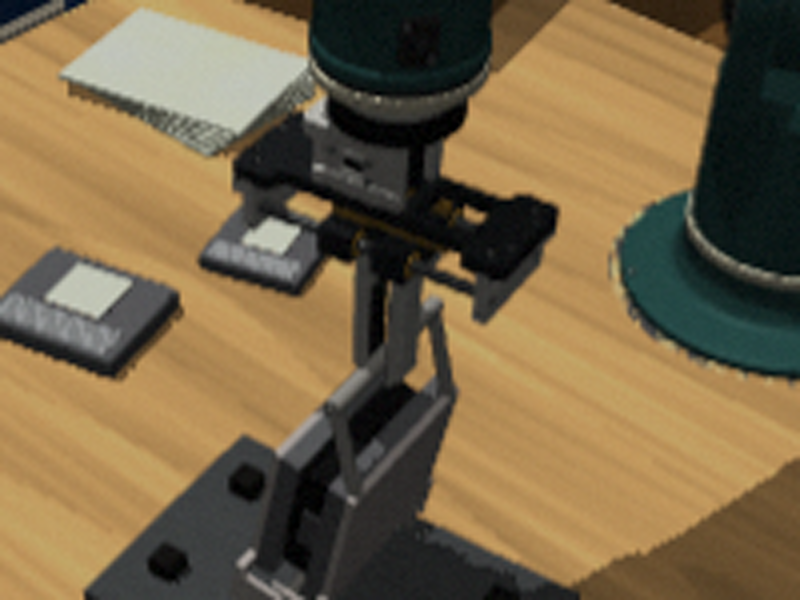

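Call:
move_arm(
  motion=[
    {"linear":[0.0022,-0.0133,0.0029],"twist":[0,0,0],"jaw":0},
    {"linear":[0.0022,-0.0134,0.0014],"twist":[0,0,0],"jaw":0},
    {"linear":[0.0022,-0.0134,0.0],"twist":[0,0,0],"jaw":0},
    {"linear":[0.0022,-0.0134,-0.0009],"twist":[0,0,0],"jaw":0},
    {"linear":[0.0022,-0.0133,-0.0019],"twist":[0,0,0],"jaw":0},
    {"linear":[0.0022,-0.0131,-0.0028],"twist":[0,0,0],"jaw":0},
    {"linear":[0.0021,-0.0129,-0.0038],"twist":[0,0,0],"jaw":0},
  ],
)

```text
t: 10.3
tcp_pos: [558.1, -89.5, 237.4]
tcp_rot: [-0.423, 1.57, 1.31]
wrist_force: [-3.7, 4.7, 4.2]
width: 10.9
```

```bash
python3 look.py h scene:160,60,200,150
```

```text
10.3 [558.1 -89.5 237.4] [-3.7  4.7  4.2] [-0.3   0.31  0.5   1.75 -0.17  1.12  1.99] [[0.0, -0.987, -0.161], [0.001, -0.161, 0.987], [-1.0, -0.0, 0.001]]
```

View pics/h_scene.png

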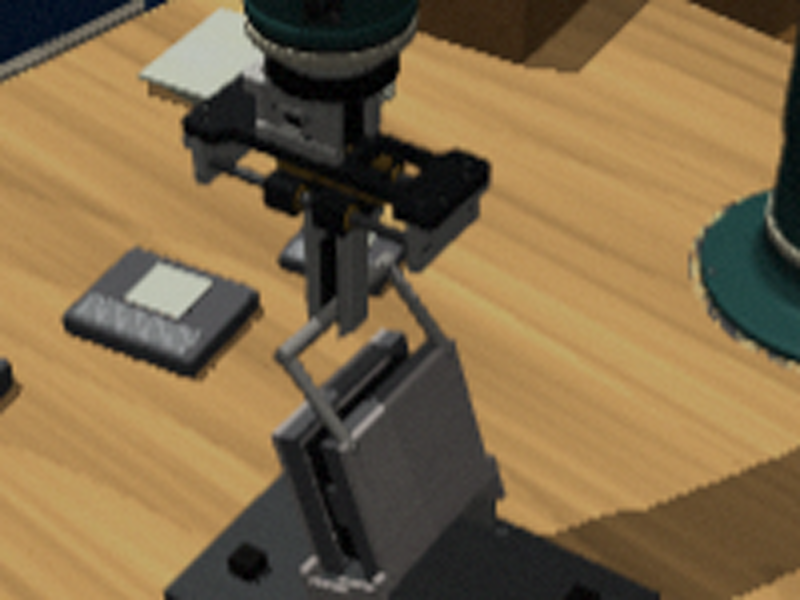

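Call:
move_arm(
  motion=[
    {"linear":[0.0021,-0.0126,-0.0047],"twist":[0,0,0],"jaw":0},
    {"linear":[0.002,-0.0123,-0.0055],"twist":[0,0,0],"jaw":0},
    {"linear":[0.002,-0.0119,-0.0064],"twist":[0,0,0],"jaw":0},
    {"linear":[0.0019,-0.0114,-0.0072],"twist":[0,0,0],"jaw":0},
    {"linear":[0.0018,-0.0109,-0.008],"twist":[0,0,0],"jaw":0},
    {"linear":[0.0017,-0.0103,-0.0087],"twist":[0,0,0],"jaw":0},
    {"linear":[0.0016,-0.0097,-0.0095],"twist":[0,0,0],"jaw":0},
    {"linear":[0.0015,-0.009,-0.0101],"twist":[0,0,0],"jaw":0},
    {"linear":[0.0014,-0.0083,-0.0107],"twist":[0,0,0],"jaw":0},
    {"linear":[0.0012,-0.0075,-0.0113],"twist":[0,0,0],"jaw":0},
    {"linear":[0.0011,-0.0067,-0.0118],"twist":[0,0,0],"jaw":0},
  ],
)

```text
t: 11.45
tcp_pos: [576.1, -199.9, 142.4]
tcp_rot: [0.965, 1.57, 2.698]
wrist_force: [-4.7, 3.0, 2.1]
width: 11.1
```

```bash
python3 look.py i scene:160,60,200,150
```

```text
11.45 [ 576.1 -199.9  142.4] [-4.7  3.   2.1] [-0.08  0.51  0.49  1.73 -0.28  0.98  2.25] [[-0.001, -0.987, -0.161], [0.001, -0.161, 0.987], [-1.0, 0.001, 0.001]]
```

View pics/i_scene.png

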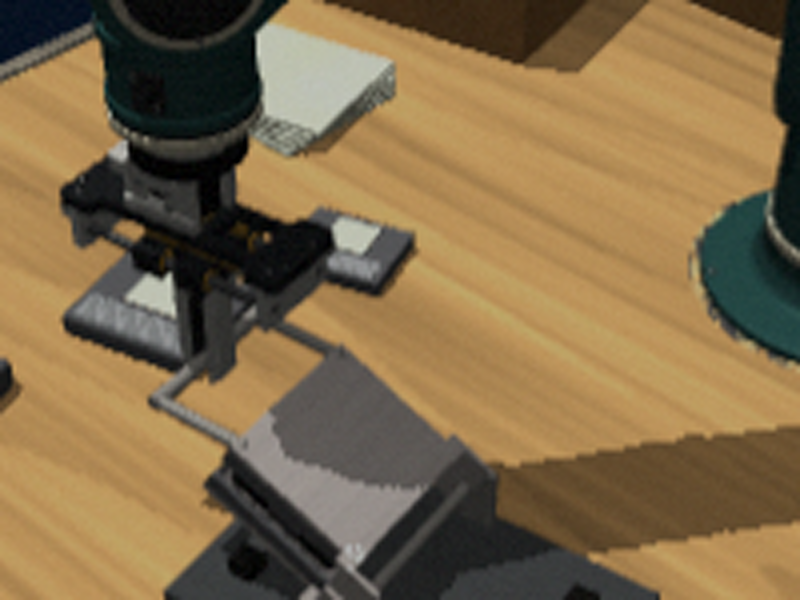

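Call:
move_arm(
  motion=[
    {"linear":[0.001,-0.0059,-0.0122],"twist":[0,0,0],"jaw":0},
    {"linear":[0.0008,-0.005,-0.0126],"twist":[0,0,0],"jaw":0},
    {"linear":[0.0007,-0.0042,-0.0129],"twist":[0,0,0],"jaw":0},
    {"linear":[0.0005,-0.0032,-0.0132],"twist":[0,0,0],"jaw":0},
    {"linear":[0.0004,-0.0023,-0.0134],"twist":[0,0,0],"jaw":0},
    {"linear":[0.0002,-0.001,-0.009],"twist":[0,0,0],"jaw":0},
    {"linear":[0.0001,-0.0005,-0.007],"twist":[0,0,0],"jaw":0},
    {"linear":[0,0,-0.005],"twist":[0,0,0],"jaw":0},
    {"linear":[0,0,0],"twist":[0,0,0],"jaw":0},
  ],
  squeeze=50,
)

```text
t: 12.4
tcp_pos: [579.9, -221.8, 56.9]
tcp_rot: [1.389, 1.569, 3.122]
wrist_force: [-6.1, 0.7, -0.4]
width: 10.7
```

```bash
python3 look.py j scene:160,60,200,150
```

```text
12.4 [ 579.9 -221.8   56.9] [-6.1  0.7 -0.4] [-0.01  0.63  0.44  1.75 -0.35  0.84  2.33] [[-0.001, -0.987, -0.161], [0.0, -0.161, 0.987], [-1.0, 0.001, 0.0]]
```

View pics/j_scene.png

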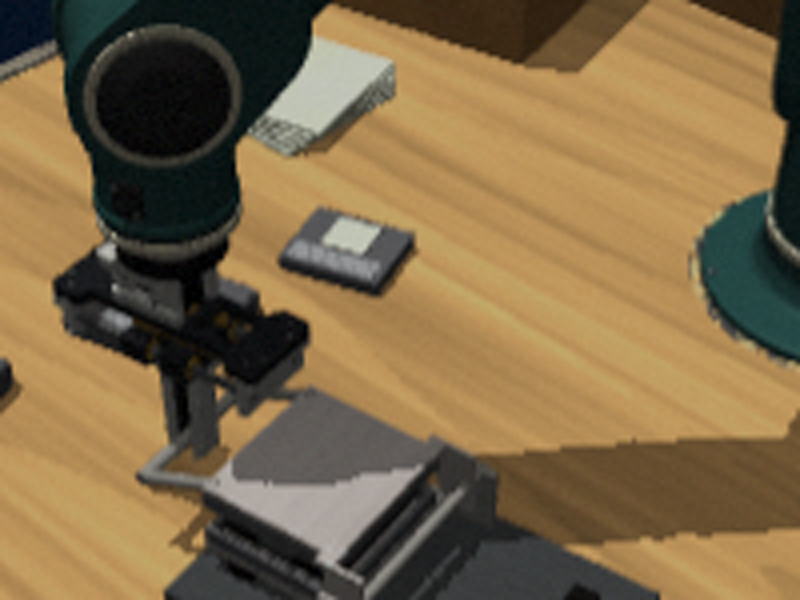

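Call:
move_arm(
  motion=[
    {"linear":[0,0,-0.004],"twist":[0,0,0],"jaw":0},
    {"linear":[0,0,-0.003],"twist":[0,0,0],"jaw":0},
    {"linear":[0,0,-0.002],"twist":[0,0,0],"jaw":0},
    {"linear":[0,0,0],"twist":[0,0,0],"jaw":0},
  ],
)

```text
t: 12.85
tcp_pos: [579.9, -221.9, 48.3]
tcp_rot: [1.411, 1.57, -3.14]
wrist_force: [-5.6, -0.0, -0.5]
width: 10.5
```

Call:
move_arm(
  motion=[
    {"linear":[0,0,-0.002],"twist":[0,0,0],"jaw":0},
    {"linear":[0,0,-0.001],"twist":[0,0,0],"jaw":0},
    {"linear":[0,0,0],"twist":[0,0,0],"jaw":0},
  ],
  squeeze=60,
)

```text
t: 13.15
tcp_pos: [580.0, -221.9, 46.6]
tcp_rot: [0.656, 1.57, 2.389]
wrist_force: [-13.4, 3.7, 19.9]
width: 10.1
```

```bash
python3 look.py k scene:160,100,200,150
```

```text
13.15 [ 580.  -221.9   46.6] [-13.4   3.7  19.9] [-0.    0.65  0.43  1.75 -0.35  0.82  2.33] [[-0.001, -0.987, -0.161], [0.001, -0.161, 0.987], [-1.0, 0.0, 0.001]]
```

View pics/k_scene.png

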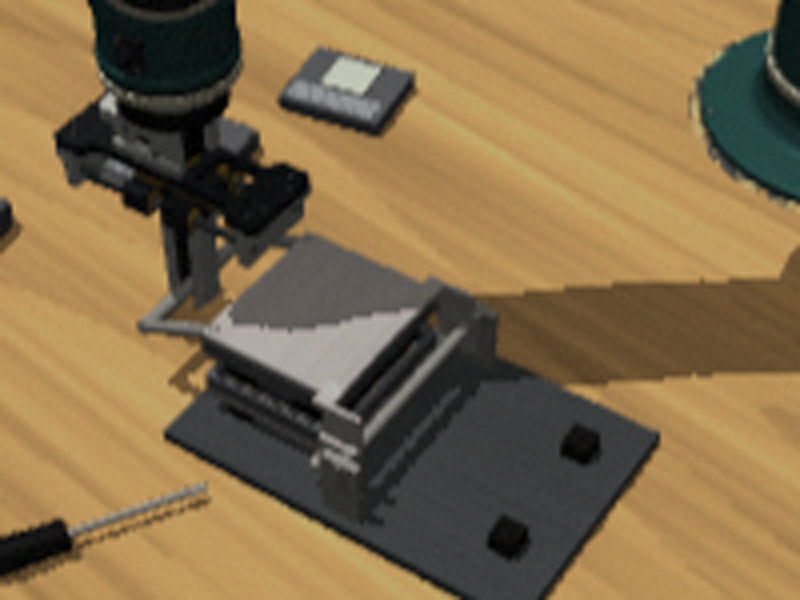

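Run:
```python
from h import *
from path import w
p=env.camera_params('scene'); im=cv2.resize(env.get_image('scene')[:,:,::-1],None,fx=8,fy=8,interpolation=cv2.INTER_CUBIC)
def pts(P,c):
    for q in proj(p,np.array([w(*x) for x in P])): cv2.circle(im,tuple(int(v) for v in q*8+3.5),3,c,-1)
def rot(P,a): return [(x,y*np.cos(a)+z*np.sin(a),-y*np.sin(a)+z*np.cos(a)) for x,y,z in P]
C=[(64,-135,-32),(64,-135,-12),(64,-20,-32),(64,-20,-12)]
pts(rot(C,0),(0,0,255)); pts(rot(C,0.05),(0,255,0))
pts([(64,-135,32),(64,-20,32),(0,-195,0),(60,-195,0)],(255,0,0)); pts([(100,-150,-48),(88,0,6)],(255,255,0))
cv2.imwrite('pics/k2.png',im[1150:1750,1450:2250])
```

```text
(no output)
```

View pics/k2.png

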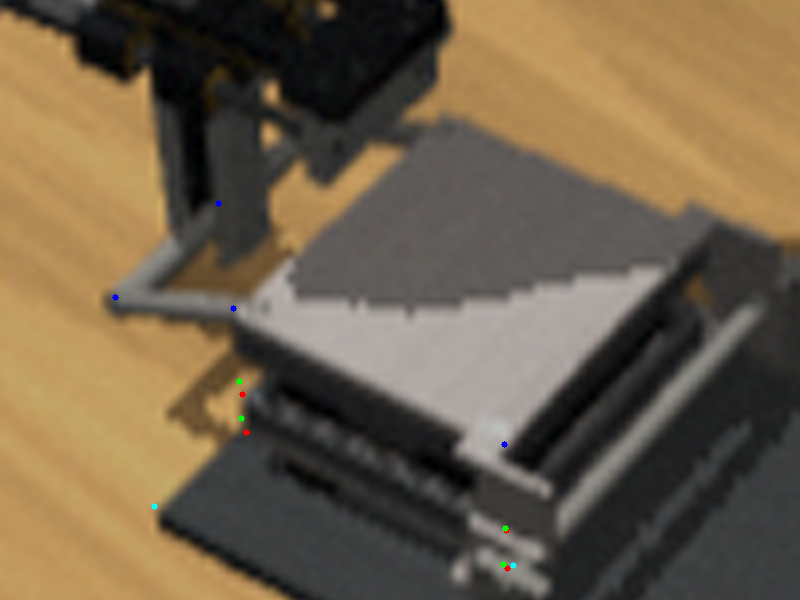

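Call:
move_arm(
  motion=[
    {"linear":[0,0,-0.001],"twist":[0,0,0],"jaw":0},
    {"linear":[0,0,0],"twist":[0,0,0],"jaw":0},
  ],
)

```text
t: 13.45
tcp_pos: [580.1, -221.8, 46.2]
tcp_rot: [0.206, 1.57, 1.939]
wrist_force: [-17.6, 6.5, 32.0]
width: 10.4
```

```bash
python3 look.py l wrist scene:180,140,100,75
```

```text
13.45 [ 580.1 -221.8   46.2] [-17.6   6.5  32. ] [-0.    0.65  0.43  1.75 -0.36  0.82  2.33] [[-0.0, -0.987, -0.161], [0.001, -0.161, 0.987], [-1.0, 0.0, 0.001]]
```

View pics/l_scene.png

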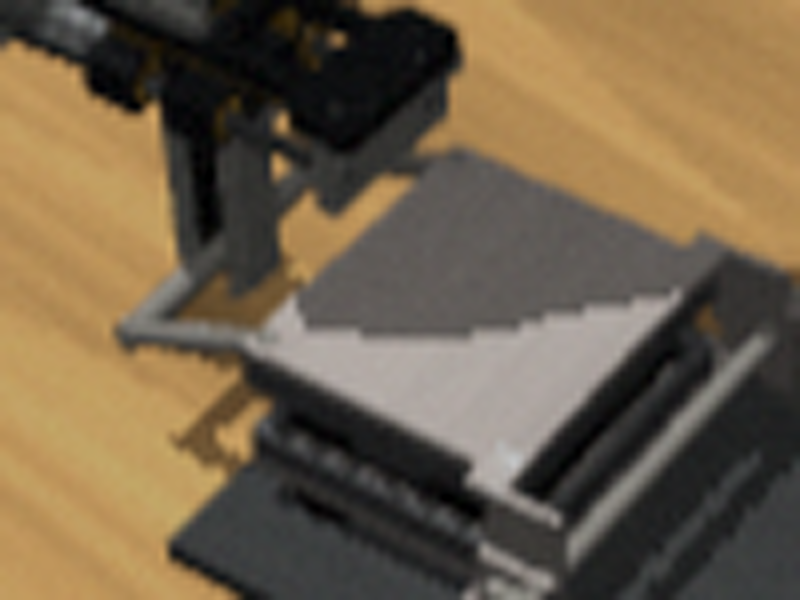

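View pics/l_wrist.png

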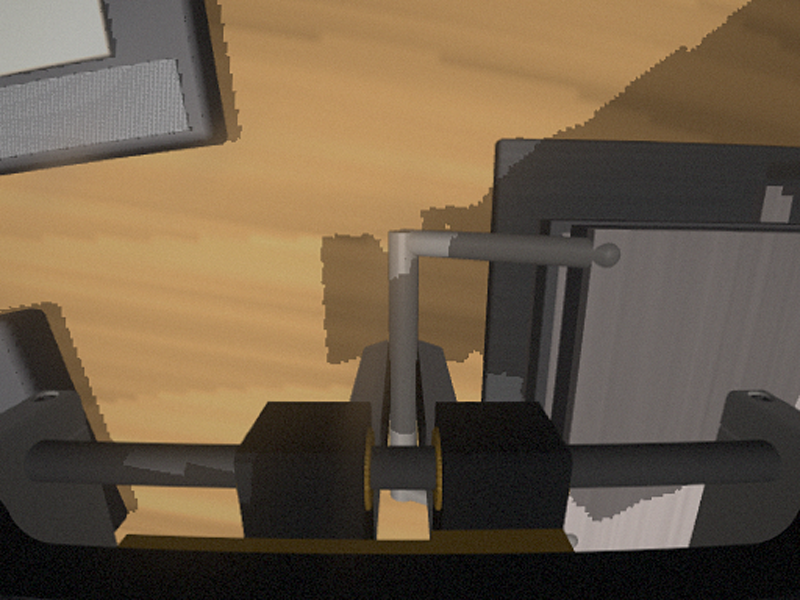

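Call:
move_arm(
  motion=[
    {"linear":[0,0,0.002],"twist":[0,0,0],"jaw":0},
    {"linear":[0,0.0005,0.007],"twist":[0,0,0],"jaw":0},
    {"linear":[-0.0002,0.0014,0.0135],"twist":[0,0,0],"jaw":0},
    {"linear":[-0.0004,0.0023,0.0134],"twist":[0,0,0],"jaw":0},
    {"linear":[-0.0005,0.0032,0.0132],"twist":[0,0,0],"jaw":0},
    {"linear":[-0.0007,0.0042,0.0129],"twist":[0,0,0],"jaw":0},
    {"linear":[-0.0008,0.005,0.0126],"twist":[0,0,0],"jaw":0},
    {"linear":[-0.001,0.0059,0.0122],"twist":[0,0,0],"jaw":0},
  ],
  squeeze=40,
)

```text
t: 14.35
tcp_pos: [577.7, -203.9, 133.7]
tcp_rot: [-2.697, 1.563, -0.967]
wrist_force: [1.7, -22.5, 7.3]
width: 10.9
```

```bash
python3 look.py m scene:160,80,200,150
```

```text
14.35 [ 577.7 -203.9  133.7] [  1.7 -22.5   7.3] [-0.08  0.52  0.49  1.74 -0.28  0.95  2.25] [[0.004, -0.987, -0.158], [-0.006, -0.158, 0.987], [-1.0, -0.003, -0.007]]
```

View pics/m_scene.png

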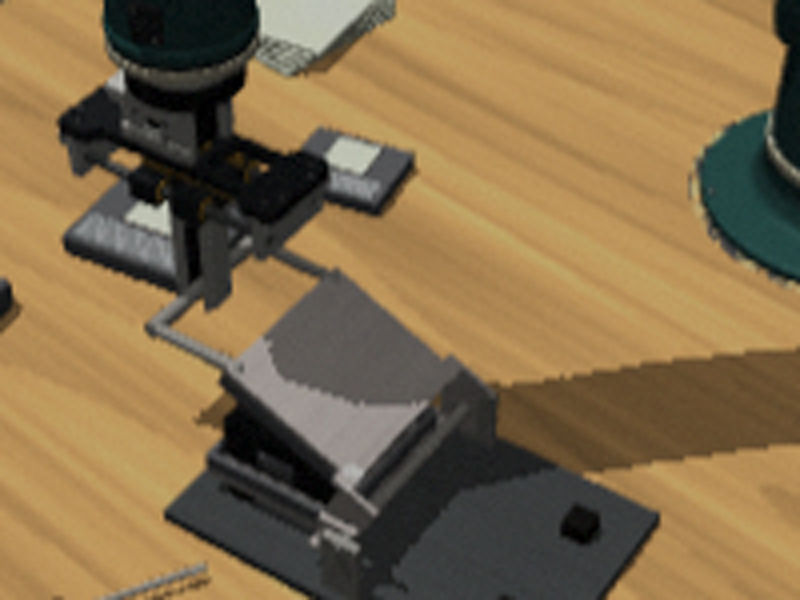

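Call:
move_arm(
  motion=[
    {"linear":[-0.001,0.0052,0.0122],"twist":[0,0,0],"jaw":0},
    {"linear":[-0.0012,0.007,0.0115],"twist":[0,0,0],"jaw":0},
    {"linear":[-0.0014,0.0083,0.0107],"twist":[0,0,0],"jaw":0},
    {"linear":[-0.0015,0.009,0.0101],"twist":[0,0,0],"jaw":0},
    {"linear":[-0.0016,0.0097,0.0095],"twist":[0,0,0],"jaw":0},
    {"linear":[-0.0017,0.0103,0.0087],"twist":[0,0,0],"jaw":0},
    {"linear":[-0.0018,0.0109,0.008],"twist":[0,0,0],"jaw":0},
    {"linear":[-0.0019,0.0114,0.0072],"twist":[0,0,0],"jaw":0},
    {"linear":[-0.002,0.0119,0.0064],"twist":[0,0,0],"jaw":0},
    {"linear":[-0.002,0.0123,0.0055],"twist":[0,0,0],"jaw":0},
    {"linear":[-0.0021,0.0126,0.0047],"twist":[0,0,0],"jaw":0},
    {"linear":[-0.0021,0.0129,0.0038],"twist":[0,0,0],"jaw":0},
    {"linear":[-0.0022,0.0131,0.0028],"twist":[0,0,0],"jaw":0},
  ],
)

```text
t: 15.7
tcp_pos: [559.0, -68.4, 239.2]
tcp_rot: [-1.965, 1.556, -0.235]
wrist_force: [1.5, -12.5, 54.5]
width: 11.1
```

```bash
python3 look.py n scene:160,60,200,150
python3 - <<'E'
from path import *
from h import env
o=env.get_obs()['tcp_pos']; d=o+[0,0,11]-H
y=-np.sin(yaw)*d[0]+np.cos(yaw)*d[1]; print(y,d[2],np.hypot(y,d[2]),np.cos(yaw)*d[0]+np.sin(yaw)*d[1])
E
```

```text
15.7 [559.  -68.4 239.2] [  1.5 -12.5  54.5] [-0.35  0.3   0.51  1.77 -0.16  1.1   1.94] [[0.015, -0.987, -0.158], [-0.004, -0.158, 0.987], [-1.0, -0.014, -0.006]]
-37.036695697958145 190.31780533852148 193.8880704352243 4.762040863368486
```

View pics/n_scene.png

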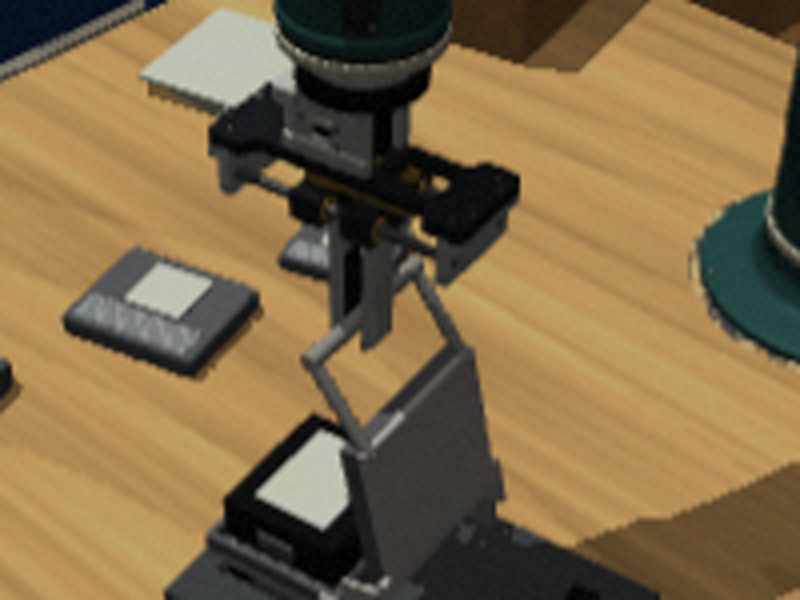

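Call:
move_arm(
  motion=[
    {"linear":[-0.001,0.003,0.003],"twist":[0,0,0],"jaw":0},
    {"linear":[-0.001,0.003,0.002],"twist":[0,0,0],"jaw":0},
  ],
  squeeze=20,
)

```text
t: 15.95
tcp_pos: [556.0, -57.9, 239.9]
tcp_rot: [-1.699, 1.561, 0.035]
wrist_force: [20.6, 2.4, -6.8]
width: 11.6
```

Call:
move_arm(
  motion=[
    {"linear":[-0.0016,0.0133,0.0019],"twist":[0,0,0],"jaw":0},
    {"linear":[-0.0018,0.0134,0.0009],"twist":[0,0,0],"jaw":0},
    {"linear":[-0.002,0.0134,0],"twist":[0,0,0],"jaw":0},
    {"linear":[-0.0022,0.0134,-0.0009],"twist":[0,0,0],"jaw":0},
    {"linear":[-0.0022,0.0133,-0.0019],"twist":[0,0,0],"jaw":0},
    {"linear":[-0.0022,0.0131,-0.0028],"twist":[0,0,0],"jaw":0},
  ],
)

```text
t: 16.55
tcp_pos: [541.2, 21.9, 235.2]
tcp_rot: [-1.667, 1.568, 0.066]
wrist_force: [7.4, -0.9, -2.3]
width: 11.2
```

Call:
move_arm(
  motion=[
    {"linear":[-0.0021,0.0129,-0.0038],"twist":[0,0,0],"jaw":0},
    {"linear":[-0.0021,0.0126,-0.0047],"twist":[0,0,0],"jaw":0},
    {"linear":[-0.002,0.0123,-0.0055],"twist":[0,0,0],"jaw":0},
    {"linear":[-0.002,0.0119,-0.0064],"twist":[0,0,0],"jaw":0},
    {"linear":[-0.0019,0.0114,-0.0072],"twist":[0,0,0],"jaw":0},
    {"linear":[-0.0018,0.0109,-0.008],"twist":[0,0,0],"jaw":0},
    {"linear":[-0.0017,0.0103,-0.0087],"twist":[0,0,0],"jaw":0},
    {"linear":[-0.0016,0.0097,-0.0095],"twist":[0,0,0],"jaw":0},
  ],
  squeeze=30,
)

```text
t: 17.35
tcp_pos: [526.0, 113.6, 180.5]
tcp_rot: [-1.838, 1.568, -0.105]
wrist_force: [9.8, -3.5, -4.2]
width: 11.4
```

```bash
python3 look.py o scene:160,60,200,150
```

```text
17.35 [526.  113.6 180.5] [ 9.8 -3.5 -4.2] [-0.6   0.31  0.4   1.88 -0.15  0.98  1.6 ] [[0.002, -0.987, -0.161], [-0.0, -0.161, 0.987], [-1.0, -0.002, -0.001]]
```

View pics/o_scene.png

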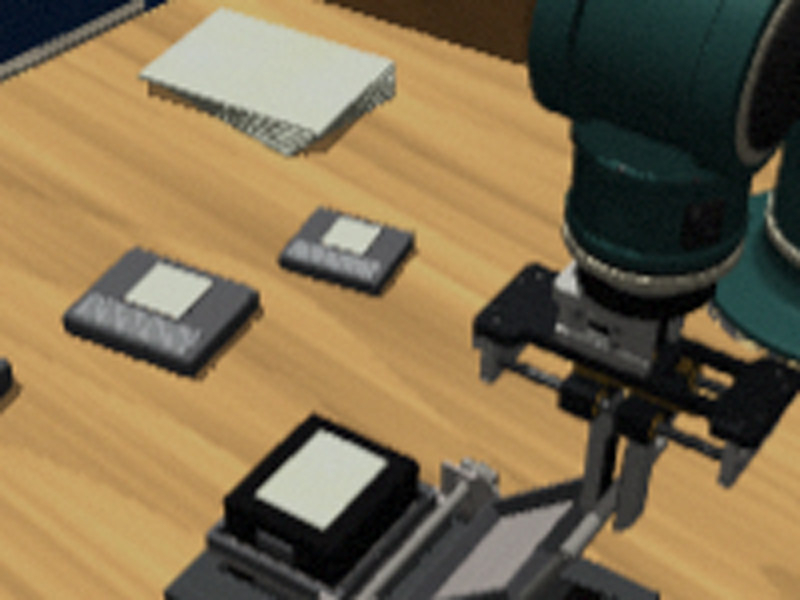

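Call:
move_arm(
  motion=[
    {"linear":[-0.0015,0.009,-0.0101],"twist":[0,0,0],"jaw":0},
    {"linear":[-0.0014,0.0083,-0.0107],"twist":[0,0,0],"jaw":0},
    {"linear":[-0.0012,0.0075,-0.0113],"twist":[0,0,0],"jaw":0},
    {"linear":[-0.001,0.0067,-0.0118],"twist":[0,0,0],"jaw":0},
    {"linear":[-0.0008,0.0059,-0.0122],"twist":[0,0,0],"jaw":0},
    {"linear":[-0.0007,0.005,-0.0126],"twist":[0,0,0],"jaw":0},
    {"linear":[-0.0006,0.0042,-0.0129],"twist":[0,0,0],"jaw":0},
    {"linear":[-0.0005,0.0032,-0.0132],"twist":[0,0,0],"jaw":0},
    {"linear":[-0.0004,0.0023,-0.0134],"twist":[0,0,0],"jaw":0},
    {"linear":[-0.0002,0.0014,-0.008],"twist":[0,0,0],"jaw":0},
    {"linear":[0,0.0005,-0.006],"twist":[0,0,0],"jaw":0},
    {"linear":[0,0,0],"twist":[0,0,0],"jaw":0},
  ],
)

```text
t: 18.6
tcp_pos: [518.0, 163.4, 57.6]
tcp_rot: [-2.995, 1.566, -1.266]
wrist_force: [8.3, -20.8, -1.2]
width: 11.3
```

Call:
move_arm(
  motion=[
    {"linear":[0,-0.001,-0.003],"twist":[0,0,0],"jaw":0},
    {"linear":[0,0,-0.003],"twist":[0,0,0],"jaw":0},
    {"linear":[0,0,-0.002],"twist":[0,0,0],"jaw":0},
    {"linear":[0,0,0],"twist":[0,0,0],"jaw":0},
  ],
)

```text
t: 19.0
tcp_pos: [519.2, 163.6, 52.0]
tcp_rot: [-2.13, 1.567, -0.4]
wrist_force: [1.8, -19.9, 28.1]
width: 11.2
```

```bash
python3 look.py p scene:160,80,200,150
```

```text
19.0 [519.2 163.6  52. ] [  1.8 -19.9  28.1] [-0.63  0.51  0.33  1.95 -0.24  0.72  1.57] [[0.004, -0.987, -0.158], [-0.002, -0.158, 0.987], [-1.0, -0.004, -0.002]]
```

View pics/p_scene.png

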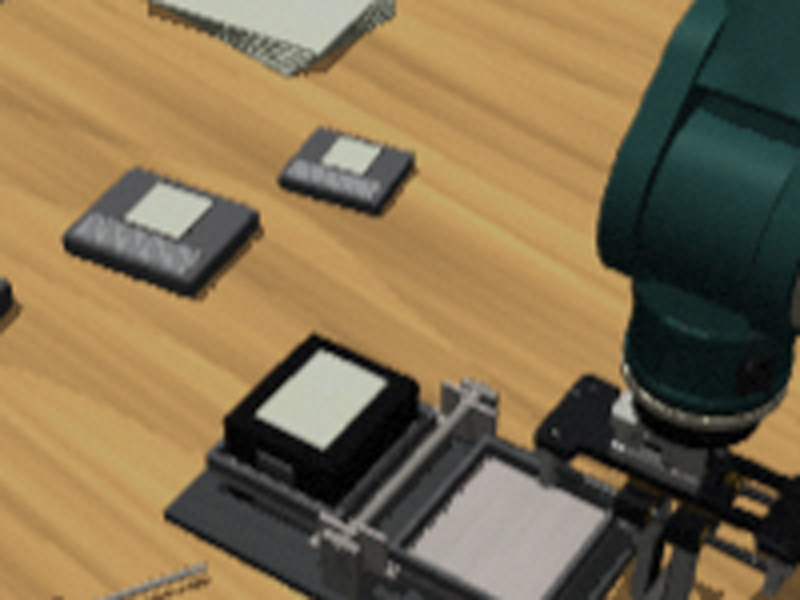

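Call:
move_arm(
  motion=[
    {"linear":[0,-0.001,0.0015],"twist":[0,0,0],"jaw":0},
    {"linear":[0,0,0],"twist":[0,0,0],"jaw":0.45},
    {"linear":[0,0,0],"twist":[0,0,0],"jaw":0.45},
    {"linear":[0,0,0],"twist":[0,0,0],"jaw":0.45},
    {"linear":[0,0,0],"twist":[0,0,0],"jaw":0.45},
    {"linear":[0,0,0.01],"twist":[0,0,0],"jaw":0.45},
    {"linear":[0,0,0.04],"twist":[0,0,0],"jaw":0.45},
    {"linear":[0,0,0.05],"twist":[0,0,0],"jaw":0.45},
    {"linear":[0,0,0.05],"twist":[0,0,0],"jaw":0.2},
    {"linear":[0,0,0.05],"twist":[0,0,0],"jaw":0},
    {"linear":[0,0,0],"twist":[0,0,0],"jaw":0},
  ],
)

```text
t: 20.15
tcp_pos: [519.2, 165.7, 258.6]
tcp_rot: [-1.264, 1.561, 0.469]
wrist_force: [-0.4, -0.2, -1.0]
width: 21.5
```

```bash
python3 look.py q scene:160,80,200,150 wrist
```

```text
20.15 [519.2 165.7 258.6] [-0.4 -0.2 -1. ] [-0.71  0.24  0.41  1.78 -0.1   1.14  1.46] [[0.008, -0.987, -0.161], [0.004, -0.161, 0.987], [-1.0, -0.009, 0.003]]
```

View pics/q_scene.png

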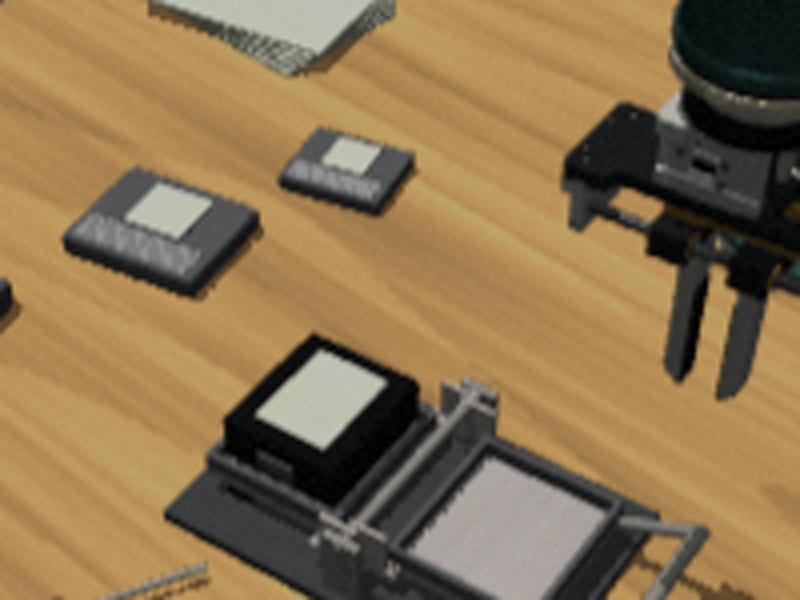

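View pics/q_wrist.png

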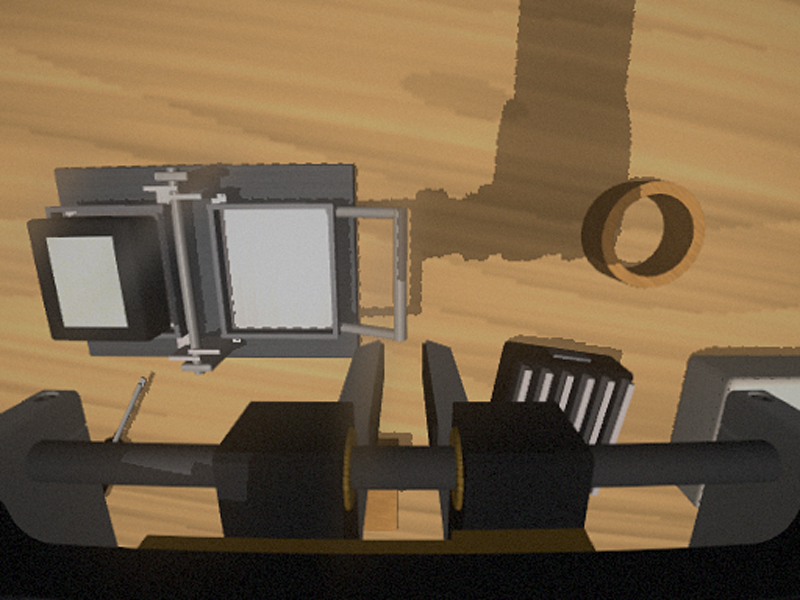

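Call:
move_arm(
  motion=[
    {"linear":[-0.0038,-0.02,0],"twist":[0,0,-0.03],"jaw":0},
    {"linear":[-0.0038,-0.03,0],"twist":[0,0,-0.03],"jaw":0},
    {"linear":[-0.0038,-0.03,0],"twist":[0,0,-0.03],"jaw":0},
    {"linear":[-0.0038,-0.03,0],"twist":[0,0,-0.03],"jaw":0},
    {"linear":[-0.0038,-0.03,0],"twist":[0,0,-0.03],"jaw":0},
    {"linear":[-0.0038,-0.03,0],"twist":[0,0,-0.03],"jaw":0},
    {"linear":[-0.0038,-0.03,0],"twist":[0,0,-0.03],"jaw":0},
    {"linear":[-0.0038,-0.03,0],"twist":[0,0,-0.03],"jaw":0},
    {"linear":[-0.0038,-0.03,0],"twist":[0,0,-0.03],"jaw":0},
    {"linear":[-0.0038,-0.03,0],"twist":[0,0,-0.03],"jaw":0},
    {"linear":[-0.0038,-0.03,0],"twist":[0,0,-0.03],"jaw":0},
    {"linear":[-0.0038,-0.03,0],"twist":[0,0,-0.03],"jaw":0},
    {"linear":[-0.0038,-0.03,0],"twist":[0,0,-0.03],"jaw":0},
    {"linear":[-0.0038,-0.03,0],"twist":[0,0,-0.03],"jaw":0},
    {"linear":[-0.0038,-0.03,0],"twist":[0,0,-0.03],"jaw":0},
    {"linear":[-0.0038,-0.03,0],"twist":[0,0,-0.03],"jaw":0},
    {"linear":[-0.0038,-0.03,0],"twist":[0,0,-0.03],"jaw":0},
    {"linear":[-0.0038,-0.03,0],"twist":[0,0,-0.03],"jaw":0},
    {"linear":[-0.0038,-0.03,0],"twist":[0,0,-0.03],"jaw":0},
    {"linear":[0,-0.01,0],"twist":[0,0,0],"jaw":0},
  ],
)

```text
t: 22.25
tcp_pos: [441.0, -408.7, 251.0]
tcp_rot: [2.325, 1.569, -2.802]
wrist_force: [-1.2, 0.2, 0.2]
width: 0.5
```

```bash
python3 look.py r wrist
python3 - <<'E'
from h import *
p=env.camera_params('wrist');T=wristT(p,env.get_obs()); print(proj(p,[[446.5,-404,26]],T)*1.5625)
E
```

```text
22.25 [ 441.  -408.7  251. ] [-1.2  0.2  0.2] [ 0.12  0.43  0.78  1.65 -0.32  1.19  2.12] [[-0.002, -0.915, 0.403], [-0.001, 0.403, 0.915], [-1.0, 0.002, -0.001]]
[[410.76948083 275.07760883]]
```

View pics/r_wrist.png

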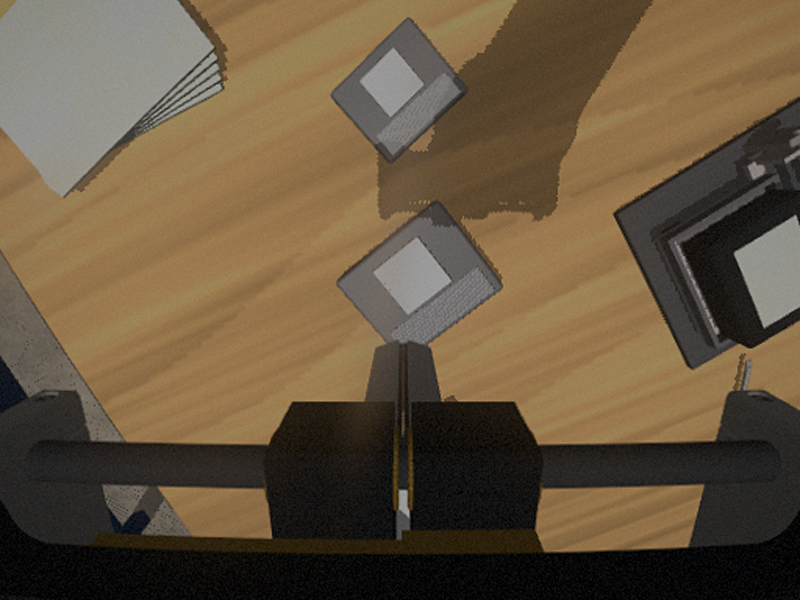

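Call:
move_arm(
  motion=[
    {"linear":[0.003,0.002,-0.03],"twist":[0,0,0],"jaw":0},
    {"linear":[0.002,0.002,-0.05],"twist":[0,0,0],"jaw":0},
    {"linear":[0,0,-0.05],"twist":[0,0,0],"jaw":0},
    {"linear":[0,0,-0.045],"twist":[0,0,0],"jaw":0},
    {"linear":[0,0,-0.025],"twist":[0,0,0],"jaw":0},
    {"linear":[0,0,-0.008],"twist":[0,0,0],"jaw":0},
    {"linear":[0,0,0],"twist":[0,0,0],"jaw":0},
    {"linear":[0,0,0],"twist":[0,0,0],"jaw":0},
  ],
)

```text
t: 23.1
tcp_pos: [450.0, -401.3, 45.2]
tcp_rot: [-1.88, 1.569, -0.717]
wrist_force: [0.1, -0.2, -0.2]
width: 0.5
```

Call:
move_arm(
  motion=[
    {"linear":[-0.002,-0.002,-0.005],"twist":[0,0,0],"jaw":0},
    {"linear":[0,0,-0.003],"twist":[0,0,0],"jaw":0},
    {"linear":[0,0,-0.001],"twist":[0,0,0],"jaw":0},
    {"linear":[0,0,0],"twist":[0,0,0],"jaw":0},
  ],
)

```text
t: 23.5
tcp_pos: [447.8, -402.8, 34.8]
tcp_rot: [-1.265, 1.571, -0.102]
wrist_force: [-0.5, -0.4, -1.2]
width: 0.8
```

```bash
python3 look.py s scene:130,50,160,120
```

```text
23.5 [ 447.8 -402.8   34.8] [-0.5 -0.4 -1.2] [ 0.23  0.68  0.61  1.81 -0.53  0.81  2.27] [[0.0, -0.918, 0.397], [-0.0, 0.397, 0.918], [-1.0, -0.0, 0.0]]
```

View pics/s_scene.png

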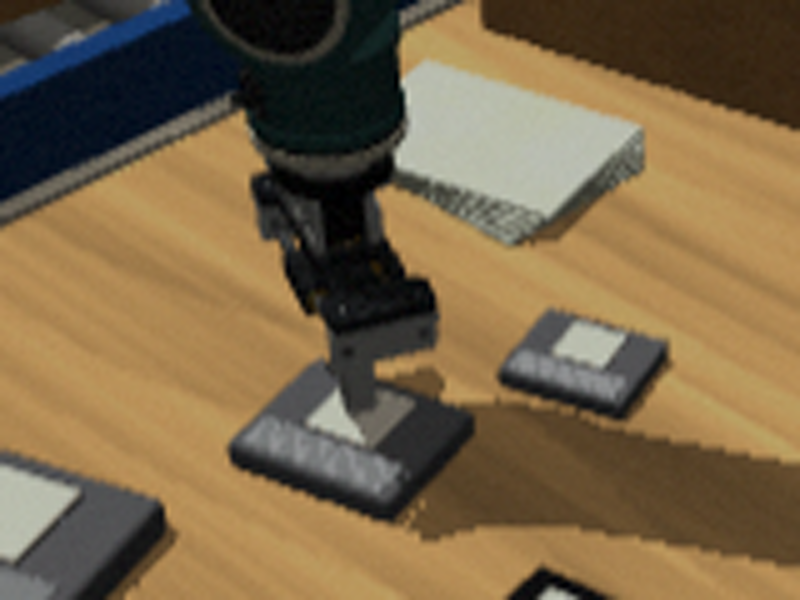

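Centred on the middle console's key. Press in small steps.

Call:
move_arm(
  motion=[
    {"linear":[0,0,-0.0007],"twist":[0,0,0],"jaw":0},
    {"linear":[0,0,0],"twist":[0,0,0],"jaw":0},
    {"linear":[0,0,0],"twist":[0,0,0],"jaw":0},
  ],
)

```text
t: 23.85
tcp_pos: [447.8, -402.9, 34.0]
tcp_rot: [-2.274, 1.571, -1.111]
wrist_force: [-0.2, -0.9, 0.9]
width: 0.9
```

Call:
move_arm(
  motion=[
    {"linear":[0,0,-0.0006],"twist":[0,0,0],"jaw":0},
    {"linear":[0,0,0],"twist":[0,0,0],"jaw":0},
    {"linear":[0,0,0],"twist":[0,0,0],"jaw":0},
  ],
)

```text
t: 24.15
tcp_pos: [447.8, -402.9, 33.5]
tcp_rot: [-1.97, 1.571, -0.807]
wrist_force: [-0.3, 0.7, 3.2]
width: 0.5
```

Call:
move_arm(
  motion=[
    {"linear":[0,0,-0.0005],"twist":[0,0,0],"jaw":0},
    {"linear":[0,0,0],"twist":[0,0,0],"jaw":0},
    {"linear":[0,0,0],"twist":[0,0,0],"jaw":0},
  ],
)

```text
t: 24.45
tcp_pos: [447.8, -402.9, 33.0]
tcp_rot: [-1.814, 1.571, -0.651]
wrist_force: [0.1, 0.8, 5.2]
width: 0.5
```

Call:
move_arm(
  motion=[
    {"linear":[0,0,-0.0002],"twist":[0,0,0],"jaw":0},
    {"linear":[0,0,0],"twist":[0,0,0],"jaw":0},
    {"linear":[0,0,0],"twist":[0,0,0],"jaw":0},
    {"linear":[0,0,0],"twist":[0,0,0],"jaw":0},
  ],
)

```text
t: 24.85
tcp_pos: [447.8, -402.9, 32.8]
tcp_rot: [-1.79, 1.571, -0.627]
wrist_force: [0.6, 0.7, 6.2]
width: 0.5
```

Pressed at 6.2 N; let go.

Call:
move_arm(
  motion=[
    {"linear":[0,0,0.004],"twist":[0,0,0],"jaw":0},
    {"linear":[0,0,0.02],"twist":[0,0,0],"jaw":0},
    {"linear":[0,0,0.04],"twist":[0,0,0],"jaw":0},
    {"linear":[0,0,0.05],"twist":[0,0,0],"jaw":0},
    {"linear":[0,0,0.05],"twist":[0,0,0],"jaw":0},
    {"linear":[0,0,0],"twist":[0,0,0],"jaw":0},
    {"linear":[0,0,0],"twist":[0,0,0],"jaw":0},
  ],
)

```text
t: 25.55
tcp_pos: [448.0, -402.8, 197.5]
tcp_rot: [-1.519, 1.569, -0.355]
wrist_force: [0.5, 0.8, -1.0]
width: 0.5
```

```bash
python3 look.py t scene top
python3 - <<'E'
from h import *
from path import w
p=env.camera_params('scene'); im=cv2.resize(env.get_image('scene')[:,:,::-1],None,fx=6,fy=6,interpolation=cv2.INTER_CUBIC)
off=np.array([.75,1.5])
def pts(P,c):
    for q in proj(p,np.array([w(*x) for x in P])): cv2.circle(im,tuple(int(v) for v in (q+off)*6+2.5),3,c,-1)
def rot(P,a): return [(x,y*np.cos(a)+z*np.sin(a),-y*np.sin(a)+z*np.cos(a)) for x,y,z in P]
C=[(64,-135,-32),(64,-135,-12),(-64,-135,-12)]
pts(rot(C,0),(0,0,255)); pts(rot(C,0.05),(0,255,0))
pts([(64,135,-12),(60,195,0),(-60,195,0)],(255,0,0)); pts([(100,-150,-48),(100,150,-48)],(255,255,0))
cv2.imwrite('pics/t2.png',im[900:1500,1150:1950])
E
```

```text
25.55 [ 448.  -402.8  197.5] [ 0.5  0.8 -1. ] [ 0.13  0.48  0.75  1.71 -0.37  1.09  2.15] [[0.001, -0.918, 0.396], [-0.001, 0.396, 0.918], [-1.0, -0.002, 0.0]]
```

View pics/t2.png

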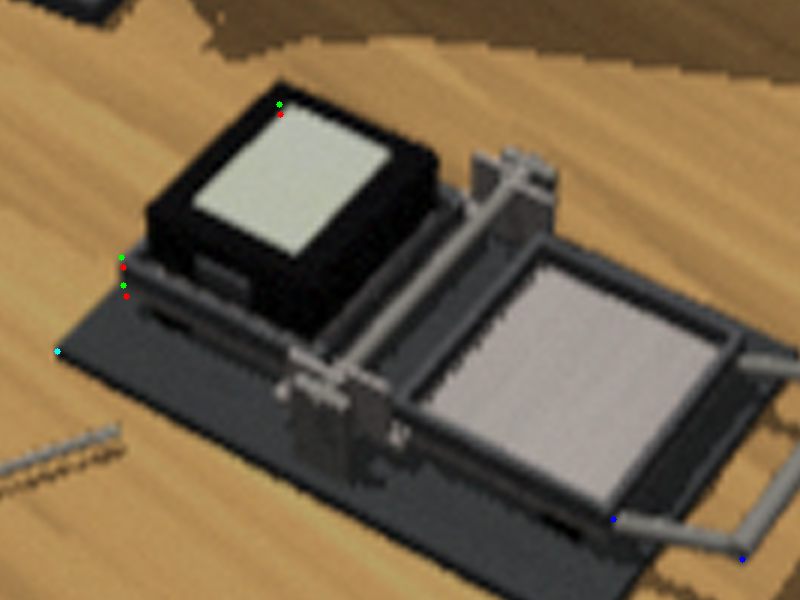

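View pics/t_top.png

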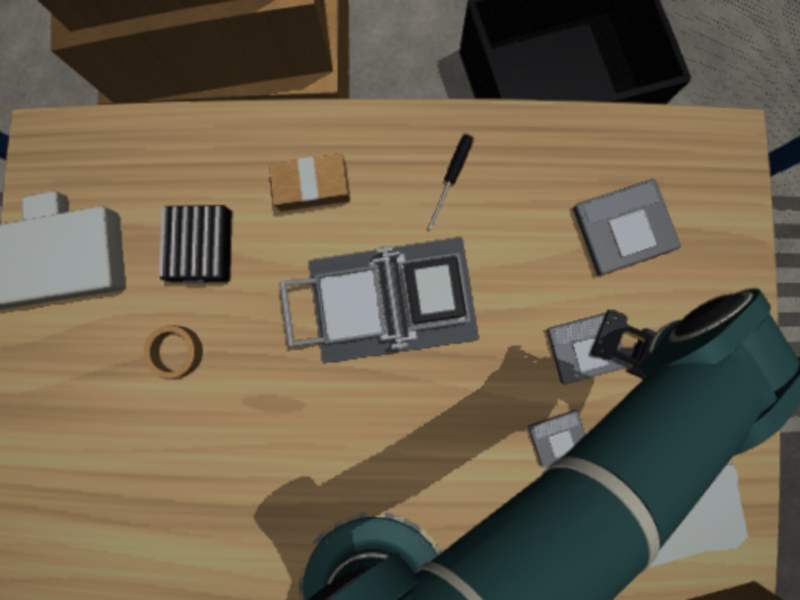

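View pics/t_scene.png

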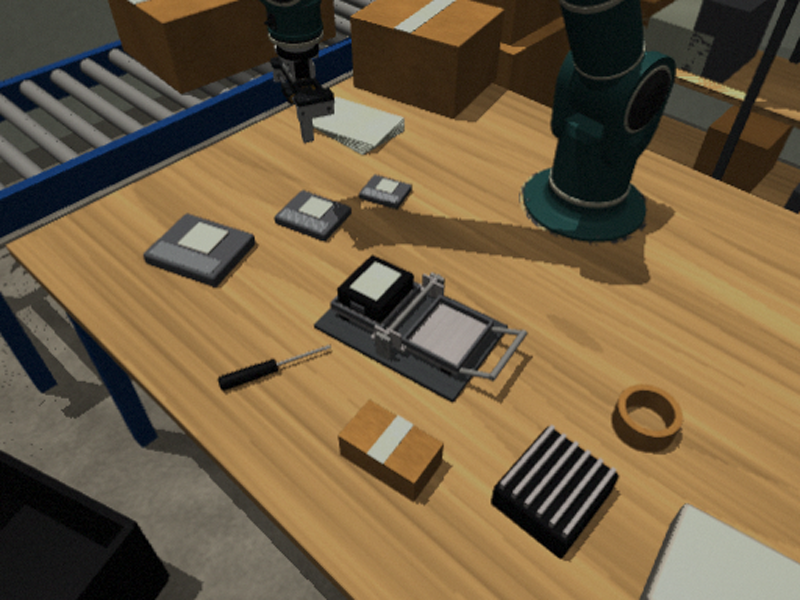

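```bash
python3 -c "
from cell import env
print(env.job_done(), env.get_obs()['t'])"
```

```text
the job is handed in; nothing more can be done
the job is handed in; nothing more can be done
```

The drive unit now lies in the cover, fins down and label up, with the carrier back flat, and the job is handed in at about 25.7 s of the 72 s allowed. I closed the cover with the shut fingers, swung the pair over by the bar and pressed it home, then swung the carrier back. Last I pressed the key on the middle-sized console, ending at 6.2 N, and lifted clear.

**Last checks:**
- The final pictures show the unit label-up in the cover, the carrier flat on its side, the tape roll, screwdriver and carton where they were, and the gripper about 16 cm above the key, touching nothing.
- **Cover angle:** the picture overlay only places the cover between 0 and 0.05 rad. The flat carrier shows the same offset, and the pair stopped hard when pushed, so I took the cover to be flat.

**Forces higher than intended, all through the fingers:**
- 44 N at the end of closing the cover.
- 32 N pressing the bar home, against the suggested 10 to 20 N.
- 54 N for a moment mid-swing on the way back, when my path was a few mm too low. I corrected it.
- 28 N down on the bar when setting the carrier down.

The wrist force stayed well under 120 N at every reading. I have no reading of the key registering, only the 6.2 N, which is above its 4 N threshold.

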